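# Fit the hand-turning tool to a splined pump shaft

### The arm

A 6-joint arm with a two-finger parallel gripper is mounted at the origin on the work surface. World frame = base frame: x ahead of the robot, y to its left, z up, the work surface at z = 0. Lengths are in mm, angles in rad, forces in N, time in s.
With the tool pointing down it reaches from about 350 to 775 mm from the base axis. Payload 7.3 kg.
Tool frame: the origin (TCP) lies between the finger pads; the fingertips stand tcp_to_tips ahead of it and the grasp point (between the pads) lies 5 mm behind it (tcp_to_tips is the distance from the TCP to the fingertips, in mm); z points along the fingers, x is the direction in which the jaws open and shut, and the axes are right-handed (so a half turn about z gives the same grasp; the last joint's range is limited). The gripper opens to 92 mm and grips with 3 to 60 N. Pads are 19 mm wide; open, the fingers measure 130 mm over their backs; the gripper's body (75 mm by 190 mm) begins 47 mm behind the grasp point.
Start: joints at [1.091, 0.342, 1.524, -0, 1.275, -0.146], TCP at [171.996, 496.049, 204.941] pointing down, gripper open.
Joint ranges: [-2.53, 2.53], [-0.77, 2.02], [0.04, 2.7], [-1, 4.14], [0.28, 2.66], [-3.11, 3.11]. Speed limits (rad/s): [2.57, 2.57, 3.14, 3.14, 3.14, 3.14].

### API

Orientations are given as [roll, pitch, yaw] about the fixed x, y, z axes, in that order (R = Rz(yaw) Ry(pitch) Rx(roll)).
In Python, from plant import * gives the robot as it stands.
- The arm moves only by the tool drive_tool, never from a script. Its argument "deltas" is a list of rows, each an object of numbers: "hand": the gripper's target within -1 to 1 (shut at 1, half-way at 0, fully open at -1); "tx", "ty", "tz": the shift along the tool's x, y, z each as a share of 4 cm, from -1 to 1; "wx", "wy", "wz": the turn, a rotation vector about the tool's x, y, z each as a share of 5 degrees, from -1 to 1. In form: [{"hand": .., "tx": .., "ty": .., "tz": .., "wx": .., "wy": .., "wz": ..}, ...]. A call has 1 to 20 rows; each row shifts and turns the commanded pose from where the row before left it, along the tool's axes as they then stand; what a row does not reach is not made up. A row lasts 1/12 s, in which the tool goes at most 41.7 mm and 7.16 degrees, less where a joint would pass 70% of its speed; a pose out of reach is approached as far as the arm can. A call with a number of a shift or a turn outside -1 to 1 is refused whole. A call with a gripper value outside its range is refused whole. The fingers move at their own pace and stop on an object; the grip force is fixed at half the most. Time passes only in rows, so rows that do not move let the fingers close. It gives the time, the measured TCP pose, the force and the opening at its end, in the units of the state.
- get_obs(): the state, without advancing time (a new reading comes with each control period).
- capture(name): name is "scene" or "top"; returns the picture (384x512x3 uint8, red, green, blue); there is no depth.
- camera_model(name): a dict with "fx", "fy", "cx", "cy" (pixels), "rvec" (rotation vector, rad) and "tvec" (3), from world to camera coordinates, as OpenCV has them. Camera axes: x right, y down, z forward; pixel columns grow to the right and rows downward; lengths in mm; the calibration is good to about 2 mm. A picture is of the moment at which its call begins. camera_model takes no time and is no camera call.
- close_job(): hands the job in, once; it reports no verdict.
The state is a dict: "time": time; "joint_positions": joint angles; "dq": joint speeds; "tau": joint torques, N m; "tool_pos": TCP position; "tcp_rot": TCP orientation; "contact_force": force on the tool from outside, world axes, zero at the start; "moment": the same for the moment, N m; "grip_width": finger opening in mm.
Only numpy, scipy, OpenCV 4.12 (cv2) and the standard library are available. Lean on these libraries where they do the work, as an engineer would, in place of code of your own. Each camera call takes 0.05 s, during which the arm holds its last target.

### The job

Get the sea-water pump ready to be turned over by hand: lower the steel socket, fork upwards, onto the pump's toothed shaft, turned so that the teeth enter its keyways and it slides fully home. Then lower the bar with the yellow handle, handle up, into both open slots of the fork until it lies evenly on the bottom of both, and let go. Do not let either part drop into place, and leave the ring, can and spanner where they are.

Things in the scene. Friction and masses are not known exactly. Their poses are not given: they have to be found in the camera images.
- pump: Green pump fixed on the bench, shaft up; origin under its centre on the bench, z up. Foot 130 x 120 mm, round body 110 mm across, flange 124 mm across with top at 74 mm, then a black collar 68 mm across; its flat top, the seat for the socket, is 90 mm above the bench. Two hose stubs reach 110 mm from the axis, 0.6 rad either side of +x, 36 mm up.
- shaft_top (a point): Top centre of the pump's upright steel shaft, 34 mm above the seat. Core 22 mm across; four teeth along this frame's +-x and +-y, 7 mm wide, out to 16 mm from the axis, 30 mm high from the seat (next 3 mm thinned to 4 mm wide). z up. Turns stiffly (0.5 N m), stays where left; its angle has nothing to do with the pump body's.
- socket_mid (a point): Loose steel socket, 0.4 kg, 54 mm high, standing fork up: this point is its centre, 27 mm above its foot, z up. Body 48 x 48 mm (sides along x and y), 36 mm high. Through bore 25 mm across with four keyways along +-x, +-y, 10.5 mm wide, out to 17.5 mm from the axis: fits the shaft in any of four quarter turns. Fully home, its foot rests on the pump's seat.
- fork (a point): The blue fork on the socket: this point is midway between its slots, at their floors, 40 mm above the socket's foot; axes as the socket's. Two ears 17.5 to 24 mm either side along x, 40 mm wide along y, tops 14 mm above this point, each with an open-topped slot 16 mm wide running along x, prong tips rounded.
- bar_mid (a point): Loose turning bar, 0.2 kg, lying handle up: dark square steel bar 140 mm long along x, 12 x 12 mm, with an upright yellow handle block in its middle, 28 mm (x) by 24 mm (y) by 52 mm high. This point is the block's centre; undersides of bar and block are level, 26 mm below it. z up. In the fork, the bar runs through both slots and the block stands between the ears.
- clamp_ring_mid (a point): Bystander: centre of a flat steel clamp ring, 124 mm across, 12 mm high, lying on the bench.
- filter_can_mid (a point): Bystander: centre of an upright white can, 72 mm across and 110 mm high.
- spanner_mid (a point): Bystander: a spanner lying flat on the bench between the robot and the pump, along its own x.
Not all that is in view belongs to the job. What is meant by the part that bears socket_mid is not red, and is the larger of those in its own colour. There is more than one size of the pump; the one meant has the size given above.

How it is judged (in metres and radians):
On the way:
1. the socket is fully home on the shaft, before the bar is brought to it (horizontal distance between socket_mid and shaft_top below 0.004 m and z of socket_mid in the frame of shaft_top between -0.011 and -0.003 m and angle between socket_mid's own z axis and vertical below 0.05 rad and distance between bar_mid and socket_mid above 0.1 m), for 0.2 s.
At the end, for the whole second after the job is handed in: The socket is upright (within 0.05 rad), on the shaft's axis within 4 mm and fully home, its foot within 4 mm of the seat; the bar lies in both slots, within 3 mm of their floors, level within 0.06 rad, handle up, along the fork within 0.2 rad and centred within 9 mm (horizontal distance between socket_mid and shaft_top below 0.004 m and z of socket_mid in the frame of shaft_top between -0.011 and -0.003 m and angle between socket_mid's own z axis and vertical below 0.05 rad and z of bar_mid in the frame of socket_mid between 0.035 and 0.042 m and horizontal distance between bar_mid and socket_mid below 0.009 m and angle between the x axis of bar_mid and the x axis of socket_mid, either way round below 0.2 rad and angle between bar_mid's own z axis and vertical below 0.06 rad); the robot touches nothing.
It fails at once if the ring, the can or the spanner is moved by more than 30 mm (distance of any of clamp_ring_mid, filter_can_mid, spanner_mid from where it was at the start of the episode above 0.03 m).
It fails at once if the socket falls freely onto the shaft (horizontal distance between socket_mid and shaft_top below 0.04 m and z of socket_mid in the frame of shaft_top above 0.03 m and contact force between the fingers and socket below 0.1 N and linear speed of socket above 0.3 m/s).
It fails at once if the bar falls freely into the fork (from more than about 20 mm) (horizontal distance between bar_mid and socket_mid below 0.04 m and z of bar_mid in the frame of socket_mid above 0.05 m and contact force between the fingers and bar below 0.1 N and linear speed of bar above 0.3 m/s).
It also fails if it takes over 67 s, if anything falls off the work surface, if the arm or the gripper's body presses on something with over 40 N, if the wrist force passes 120 N, or if a joint passes its speed limit or range.

## Working session

There is one attempt and no reset: what is moved stays moved. The work goes in short steps, Python scripts to look and compute and a tool call to move; the robot and the scene stay as the last step left them, time stands still between calls to the robot, and variables do not carry over. Pictures are saved under pics/ and viewed, and the job is handed in when it is done.

Besides the shell and the picture viewer there is one more tool, called after ">>>" by a JSON object that holds its "api" and its "payload". drive_tool: Moves the arm, as the interface text tells. Its arguments: {"type":"object","properties":{"deltas":{"type":"array","items":{"type":"object","properties":{"hand":{"type":"number"},"tx":{"type":"number"},"ty":{"type":"number"},"tz":{"type":"number"},"wx":{"type":"number"},"wy":{"type":"number"},"wz":{"type":"number"}}}}},"required":["deltas"]}

```bash
mkdir -p pics; ls; python3 - <<'E'
from plant import *
import cv2
print(get_obs())
for n in("scene","top"):
    im=capture(n); cv2.imwrite(f"pics/{n}0.png",im[:,:,::-1]); print(n,camera_model(n))
E
```

```text
pics
{'time': 0.0, 'joint_positions': array([ 1.09099616e+00,  3.42706294e-01,  1.52499365e+00, -9.76215742e-06,
        1.27539316e+00, -1.46030514e-01]), 'dq': array([ 8.56883694e-04,  8.14534054e-05, -7.11678473e-04, -2.94473821e-04,
       -1.89066940e-04, -3.81346876e-04]), 'tau': array([ 1.58747025e-03, -4.31255114e+01, -2.44218117e+01,  7.18911644e-02,
        5.61749493e-02, -1.27872236e-04]), 'tool_pos': array([171.79121778, 495.64484957, 204.26166779]), 'tcp_rot': array([-3.14138356e+00,  1.48583213e-03,  1.23702968e+00]), 'contact_force': array([ 0.4473319 , -0.03067163,  0.73728976]), 'moment': array([-0.02303335, -0.01702795,  0.0160516 ]), 'grip_width': 91.70540377615326}
scene {'fx': 355.71387819330874, 'fy': 355.71387819330874, 'cx': 252.88025033035285, 'cy': 187.4473076742276, 'rvec': array([ 0.6963706 ,  2.66724062, -1.07572422]), 'tvec': array([ 486.47758631,  -96.00611902, 1079.25999701])}
top {'fx': 460.43122298588474, 'fy': 460.43122298588474, 'cx': 259.06750697561637, 'cy': 189.88334223770792, 'rvec': array([ 2.14377773, -2.11987589,  0.17332948]), 'tvec': array([ -37.373269  ,  542.13658529, 1056.89966318])}
```

```bash
python3 - <<'E'
import plant; print(dir(plant)); print(getattr(plant,'tcp_to_tips',None))
E
```

```text
['Unreachable', '__builtins__', '__cached__', '__doc__', '__file__', '__loader__', '__name__', '__package__', '__spec__', 'camera_model', 'capture', 'close_job', 'get_obs', 'tcp_to_tips']
14.0
```

View pics/scene0.png

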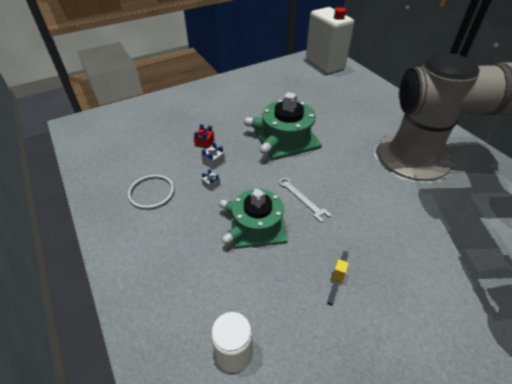

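View pics/top0.png

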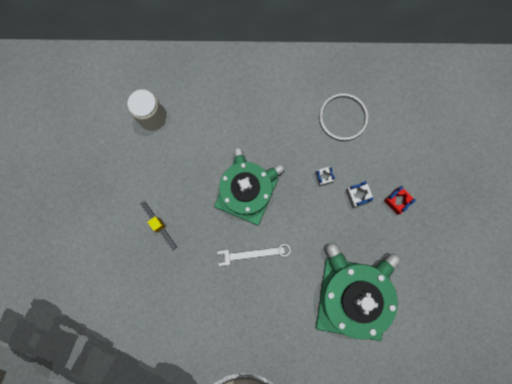

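```bash
cat > h.py <<'E'
import numpy as np, cv2
from plant import *
def cam(n):
    c=camera_model(n); K=np.array([[c['fx'],0,c['cx']],[0,c['fy'],c['cy']],[0,0,1.]])
    return K,cv2.Rodrigues(c['rvec'])[0],c['rvec'],np.array(c['tvec'],float)
def back(n,uv,z):
    K,R,_,t=cam(n); uv=np.atleast_2d(np.array(uv,float))
    d=np.linalg.inv(K)@np.c_[uv,np.ones(len(uv))].T; d=(R.T@d).T; C=-R.T@t
    return C+d*((z-C[2])/d[:,2])[:,None]
def proj(n,P):
    K,R,r,t=cam(n); return cv2.projectPoints(np.atleast_2d(np.array(P,float)),r,t,K,None)[0].reshape(-1,2)
def crop(im,x0,y0,x1,y1,s): return cv2.resize(im[y0:y1,x0:x1],None,fx=s,fy=s,interpolation=cv2.INTER_CUBIC)
E
python3 - <<'E'
from h import *
K,R,r,t=cam('top');print(-R.T@t); K,R,r,t=cam('scene');print(-R.T@t)
t=cv2.imread('pics/top0.png')
a=crop(t,205,140,285,230,8); b=crop(t,305,150,425,225,6); c=crop(t,130,190,190,260,8)
a=cv2.resize(a,(400,450));b=cv2.resize(b,(720,450))[:, :];c=cv2.resize(c,(386,450))
cv2.imwrite('pics/c1.png',crop(t,305,155,425,220,6)); cv2.imwrite('pics/c2.png',np.hstack([a,c]))
print(back('top',[[345,116],[143,103],[245,184],[368,303],[360,194],[155,225],[325,175],[400,199]],50))
for z in (74,):print(np.linalg.norm(np.diff(back('top',[[219,187],[271,187]],z),axis=0)),np.linalg.norm(np.diff(back('top',[[322,300],[397,300]],z),axis=0)))
E
```

```text
[ 359.08978409  -37.79977186 1132.24177656]
[818.69490301 478.85893565 714.92134782]
[[ 727.45688675 -239.57365448   50.        ]
 [ 755.80005965  257.26193673   50.        ]
 [ 555.62873304    2.45299143   50.        ]
 [ 282.13800401 -283.43552065   50.        ]
 [ 534.42058272 -271.44583945   50.        ]
 [ 455.18835377  212.84225746   50.        ]
 [ 579.61028465 -188.83255605   50.        ]
 [ 523.4366627  -365.97162294   50.        ]]
121.3672450007793 167.74722739130667
```

View pics/c1.png

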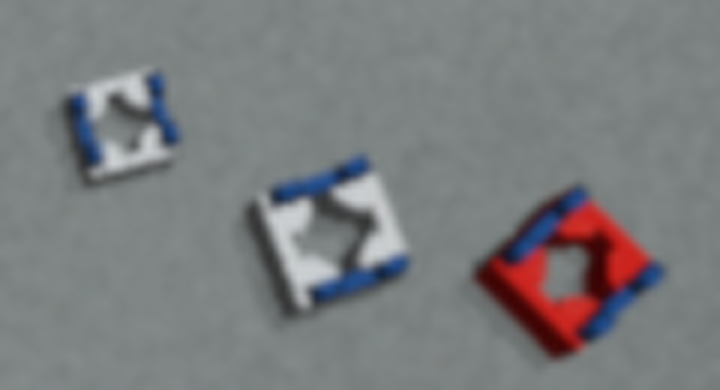

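View pics/c2.png

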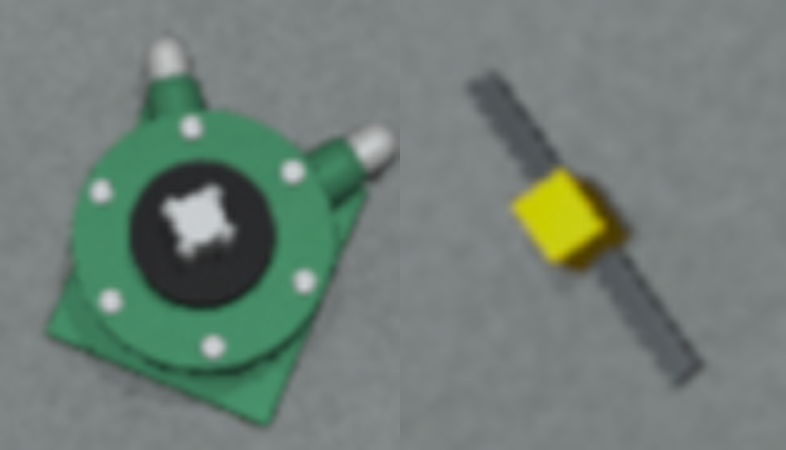

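```bash
cat > fit.py <<'E'
from h import *
from scipy.optimize import minimize
def box(x0,x1,y0,y1,z0,z1):
    v=np.array([[x,y,z] for x in(x0,x1) for y in(y0,y1) for z in(z0,z1)],float)
    F=[(0,1,3,2),(4,6,7,5),(0,4,5,1),(2,3,7,6),(0,2,6,4),(1,5,7,3)]
    N=[(-1,0,0),(1,0,0),(0,-1,0),(0,1,0),(0,0,-1),(0,0,1)]
    return [(v[list(f)],np.array(n,float)) for f,n in zip(F,N)]
def cross(rc,w,ro,z,wt=None):
    P=[]
    for k in range(4):
        a=k*np.pi/2; h=np.arcsin(w/2/rc)
        for q in [(np.sqrt(max(rc*rc-w*w/4,0)),-w/2),(ro,-w/2),(ro,w/2),(np.sqrt(rc*rc-w*w/4),w/2)]:
            P.append([q[0]*np.cos(a)-q[1]*np.sin(a),q[0]*np.sin(a)+q[1]*np.cos(a),z])
        for b in np.linspace(h,np.pi/2-h,6)[1:-1]: P.append([rc*np.cos(a+b),rc*np.sin(a+b),z])
    return np.array(P)
def circ(r,z,n=60):
    a=np.linspace(0,2*np.pi,n,endpoint=False); return np.c_[r*np.cos(a),r*np.sin(a),0*a+z]
def prism(P,z0,z1,g):  # side quads + top
    out=[]
    n=len(P)
    for i in range(n):
        a,b=P[i],P[(i+1)%n]; nn=np.array([b[1]-a[1],a[0]-b[0],0.])
        out.append((np.array([[a[0],a[1],z0],[b[0],b[1],z0],[b[0],b[1],z1],[a[0],a[1],z1]]),nn,g))
    return out
# model: list of layers; each layer list of (poly,normal or None,group); layers painted in order, in layer sorted far->near
def model_socket():
    L=[]
    L.append([(p,n,f'b{n.astype(int)}') for p,n in box(-24,24,-24,24,0,36)])
    L.append([(cross(12.5,10.5,17.5,36),None,'hole')])
    e=[]
    for s in(-1,1):
        x0,x1=sorted((17.5*s,24*s))
        for y0,y1,z0,z1 in((-20,20,36,40),(-20,-8,40,54),(8,20,40,54)):
            e+=[(p,n,f'e{n.astype(int)}') for p,n in box(x0,x1,y0,y1,z0,z1) if n[2]>=0]
    L.append(e); return L
def model_shaft():
    P=cross(11,7,16,0);Q=cross(11,4,16,0)
    return [[(circ(34,90),None,'collar')],prism(P,90,120,'side'),[(cross(11,7,16,120),None,'ttop')],prism(Q,120,123,'side'),[(cross(11,4,16,123),None,'top')],prism(circ(11,0,24),123,124,'side'),[(circ(11,124),None,'top')]]
def model_bar():
    L=[]
    L.append([(p,n,f'b{n.astype(int)}') for p,n in box(-70,70,-6,6,0,12)])
    L.append([(p,n,f'h{n.astype(int)}') for p,n in box(-14,14,-12,12,0,52)])
    return L
SS=8
def render(L,pose,n,win,cache={}):
    x,y,z,yaw=pose; x0,y0,x1,y1=win
    if n not in cache: cache[n]=cam(n)
    K,R,r,t=cache[n]; C=-R.T@t
    c,s=np.cos(yaw),np.sin(yaw); Rz=np.array([[c,-s,0],[s,c,0],[0,0,1]])
    lab=np.zeros(((y1-y0)*SS,(x1-x0)*SS),np.uint8); names=['bg']
    for lay in L:
        F=[]
        for p,nn,g in lay:
            W=p@Rz.T+[x,y,z]
            if nn is not None and (C-W.mean(0))@(Rz@nn)<=0: continue
            F.append((-np.linalg.norm(C-W.mean(0)),W,g))
        for d,W,g in sorted(F,key=lambda f:f[0]):
            if g not in names:names.append(g)
            q=(K@(R@W.T+t[:,None])).T; q=q[:,:2]/q[:,2:]
            q=((q-[x0,y0]+.5)*SS-.5)
            cv2.fillPoly(lab,[np.round(q*16).astype(np.int32)],names.index(g),shift=4)
    return lab,names
def cost(L,pose,n,win,im,blur=.5,full=False,mask=None):
    lab,names=render(L,pose,n,win)
    A=[]
    for i in range(len(names)):
        m=cv2.GaussianBlur((lab==i).astype(np.float32),(0,0),blur*SS)
        A.append(cv2.resize(m,None,fx=1/SS,fy=1/SS,interpolation=cv2.INTER_AREA).ravel())
    A=np.array(A).T; x0,y0,x1,y1=win; B=im[y0:y1,x0:x1].reshape(-1,3).astype(float)
    w=np.ones(len(B)) if mask is None else mask.ravel().astype(float)
    X=np.linalg.lstsq(A*w[:,None],B*w[:,None],rcond=1e-3)[0]; r=(A@X-B)*w[:,None]
    if full:return (A@X).reshape(y1-y0,x1-x0,3),X,names
    return np.mean(r**2)
def fit(L,p0,n,win,im,free=(0,1,3),mask=None,blur=.5):
    p0=np.array(p0,float); free=list(free); sc=np.array([5,5,5,.15])[free]
    def f(u): p=p0.copy();p[free]+=u*sc; return cost(L,p,n,win,im,blur,mask=mask)
    k=len(free); best=None
    sim=np.vstack([np.zeros(k),np.eye(k)])
    r=minimize(f,np.zeros(k),method='Nelder-Mead',options=dict(initial_simplex=sim,xatol=.005,fatol=1e-3,maxiter=250))
    r2=minimize(f,r.x,method='Nelder-Mead',options=dict(initial_simplex=r.x-.3*sim,xatol=.003,fatol=1e-3,maxiter=250))
    p=p0.copy();p[free]+=r2.x*sc; return p,r2.fun
E
cat > m1.py <<'E'
from fit import *
t=cv2.imread('pics/top0.png'); s=cv2.imread('pics/scene0.png')
def show(L,p,n,w,im,name):
    o,X,N=cost(L,p,n,w,im,full=True); a=im[w[1]:w[3],w[0]:w[2]]
    cv2.imwrite(name,cv2.resize(np.hstack([a,np.clip(o,0,255).astype(np.uint8)]),None,fx=6,fy=6,interpolation=cv2.INTER_NEAREST))
w=(342,176,380,214)
for a in(-1.4,-1.2,-1.0,-.2,.2): 
    p,c=fit(model_socket(),[534,-271,0,a],'top',w,t); print('sock',p.round(2),round(c,1))
    if a==-1.2: show(model_socket(),p,'top',w,t,'pics/f1.png')
w=(228,170,264,203)
mk=np.zeros((33,36));K=proj('top',[[554,2,90]])[0]
for a in(0,.4,.8,1.2):
    p,c=fit(model_shaft(),[552,2,0,a],'top',w,t); print('shaft',p.round(2),round(c,1))
    if a==.4:show(model_shaft(),p,'top',w,t,'pics/f2.png')
w=(136,196,182,254)
for a in (.6,.4):
    p,c=fit(model_bar(),[455,210,0,a],'top',w,t); print('bar',p.round(2),round(c,1)); show(model_bar(),p,'top',w,t,'pics/f3.png')
E
python3 m1.py; python3 -c "
import cv2,numpy as np
I=[cv2.imread(f'pics/f{i}.png') for i in(1,2,3)]
W=max(i.shape[1] for i in I); I=[cv2.copyMakeBorder(i,0,0,0,W-i.shape[1],0) for i in I]
o=np.vstack(I); cv2.imwrite('pics/f.png',cv2.resize(o,None,fx=.75,fy=.75)); print(o.shape)"
```

```text
sock [ 538.54 -274.99    0.     -1.21] 471.9
sock [ 538.92 -274.9     0.     -1.2 ] 471.7
sock [ 532.83 -262.04    0.     -1.24] 667.6
sock [ 5.3284e+02 -2.6380e+02  0.0000e+00  3.3000e-01] 624.5
sock [ 5.3816e+02 -2.7570e+02  0.0000e+00  3.5000e-01] 81.9
shaft [ 5.4356e+02  1.3800e+00  0.0000e+00 -4.0000e-01] 152.8
shaft [543.45   1.26   0.     1.16] 151.8
shaft [543.5    1.37   0.     1.16] 152.4
shaft [543.56   1.38   0.     1.17] 152.9
bar [459.3  214.85   0.     0.65] 18.5
bar [459.34 214.83   0.     0.65] 18.3
(774, 552, 3)
```

View pics/f.png

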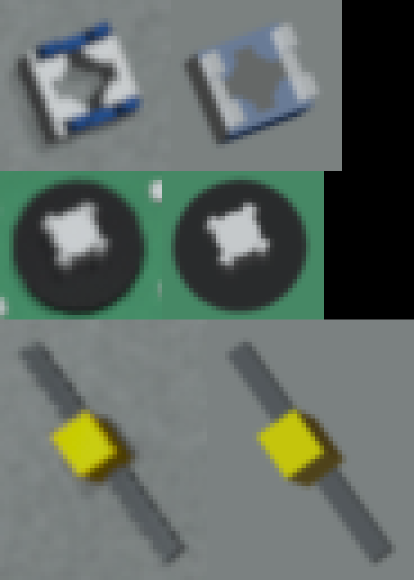

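```bash
cat > m2.py <<'E'
from m1 import *
print('----')
w=(342,176,380,214)
p,c=fit(model_socket(),[538,-275.5,0,.35],'top',w,t); print('sock',p.round(3),c); show(model_socket(),p,'top',w,t,'pics/f4.png')
w=(228,170,264,203)
yy,xx=np.mgrid[w[1]:w[3],w[0]:w[2]]
m=(np.hypot(xx-245.5,yy-186.5)<19)
for z in(0,):
  p,c=fit(model_shaft(),[543,1.3,0,-.41],'top',w,t,mask=m); print('shaft',p.round(3),c)
m2=(np.hypot(xx-244.5,yy-183.5)<10)
p,c=fit(model_shaft(),[543,1.3,0,-.41],'top',w,t,mask=m2); print('shaft only',p.round(3),c)
m3=m&(np.hypot(xx-244.5,yy-184.5)>10)
p,c=fit(model_shaft()[:1],[543,1.3,0,-.41],'top',w,t,free=(0,1),mask=m3); print('collar only',p.round(3),c)
ws=(240,185,280,222)
cv2.imwrite('pics/s1.png',np.hstack([crop(s,185,120,235,195,8),crop(s,215,180,290,255,8)[:600,:400]]))
p,c=fit(model_shaft()[1:],[543,1.3,0,-.41],'scene',(248,186,270,210),s); print('scene shaft',p.round(3),c); show(model_shaft()[1:],p,'scene',(248,186,270,210),s,'pics/f5.png')
w=(198,140,230,170)
p,c=fit(model_socket(),[538,-275.5,0,.35],'scene',w,s); print('scene sock',p.round(3),c); show(model_socket(),p,'scene',w,s,'pics/f6.png')
p,c=fit(model_bar(),[459,214.8,0,.65],'scene',(320,245,355,310),s); print('scene bar',p.round(3),c)
I=[cv2.imread(f'pics/f{i}.png') for i in(4,5,6)]
W=max(i.shape[1] for i in I); I=[cv2.copyMakeBorder(i,0,0,0,W-i.shape[1],0) for i in I]
o=np.vstack(I); cv2.imwrite('pics/g.png',o); print(o.shape)
E
python3 m2.py|sed -n '/----/,$p'
```

```text
----
sock [ 5.38159e+02 -2.75864e+02  0.00000e+00  3.51000e-01] 83.46511905266348
shaft [ 5.43532e+02  1.16000e+00  0.00000e+00 -4.06000e-01] 62.46157983499083
shaft only [ 5.4427e+02  1.5000e+00  0.0000e+00 -4.1300e-01] 12.16440718483917
collar only [ 5.42261e+02  1.01900e+00  0.00000e+00 -4.10000e-01] 16.295495470636517
scene shaft [ 5.43434e+02 -1.60900e+00  0.00000e+00 -4.09000e-01] 1523.0139067418252
scene sock [ 5.39229e+02 -2.75234e+02  0.00000e+00  3.74000e-01] 1020.3495532357048
scene bar [460.383 214.544   0.      0.647] 42.08242291250919
(552, 456, 3)
```

View pics/g.png

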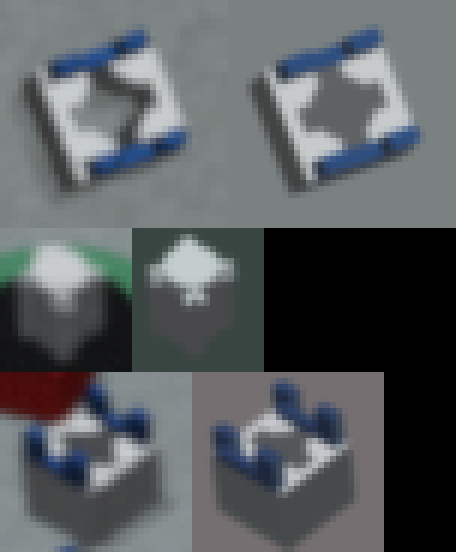

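>>> {"api": "drive_tool", "payload": {"deltas": [{"hand":-1,"wz":1},{"wz":1,"hand":-1},{"wz":1,"hand":-1},{"wz":1,"hand":-1},{"wz":1,"hand":-1},{"wz":1,"hand":-1},{"wz":1,"hand":-1},{"wz":1,"hand":-1},{"wz":1,"hand":-1},{"wz":1,"hand":-1},{"wz":0.16,"hand":-1},{"hand":-1}]}}

```text
invalid input
```

```bash
cat >> h.py <<'E'
from scipy.spatial.transform import Rotation as Ro
def to(x,y,z,yaw=None):
    o=get_obs(); R=Ro.from_euler('xyz',o['tcp_rot']); p=o['tool_pos']
    d=R.inv().apply(np.array([x,y,z])-p)/40
    print('t',round(o['time'],2),'pos',p.round(2),'rot',np.round(o['tcp_rot'],4),'F',o['contact_force'].round(1),'w',round(o['grip_width'],2))
    s='shift units %s (max %.2f)'%(d.round(3),abs(d).max())
    if yaw is not None: s+=' turn units %s'%(R.inv()*Ro.from_euler('xyz',[np.pi,0,yaw])).as_rotvec().__truediv__(np.radians(5)).round(3)
    print(s)
E
python3 -c "
from h import *
to(450,200,204,.351);to(538.3,-275.6,204,.351);print(get_obs()['joint_positions'])"
```

```text
t 0.1 pos [171.8  495.68 204.33] rot [-3.1414e+00  1.3000e-03  1.2370e+00] F [-0.8  0.8 -0.2] w 91.79
shift units [-4.705  8.993  0.013] (max 8.99) turn units [5.0000e-03 1.5000e-02 1.0153e+01]
t 0.1 pos [171.8  495.68 204.33] rot [-3.1414e+00  1.3000e-03  1.2370e+00] F [-0.8  0.8 -0.2] w 91.79
shift units [-15.216  14.974   0.025] (max 15.22) turn units [5.0000e-03 1.5000e-02 1.0153e+01]
[ 1.09101143e+00  3.42626576e-01  1.52492279e+00  8.72800100e-06
  1.27539419e+00 -1.45985097e-01]
```

Likely all fields are required; filling every one.

>>> {"api": "drive_tool", "payload": {"deltas": [{"hand":-1,"tx":0,"ty":0,"tz":0,"wx":0,"wy":0,"wz":1},{"hand":-1,"tx":0,"ty":0,"tz":0,"wx":0,"wy":0,"wz":1},{"hand":-1,"tx":0,"ty":0,"tz":0,"wx":0,"wy":0,"wz":1},{"hand":-1,"tx":0,"ty":0,"tz":0,"wx":0,"wy":0,"wz":1},{"hand":-1,"tx":0,"ty":0,"tz":0,"wx":0,"wy":0,"wz":1},{"hand":-1,"tx":0,"ty":0,"tz":0,"wx":0,"wy":0,"wz":1},{"hand":-1,"tx":0,"ty":0,"tz":0,"wx":0,"wy":0,"wz":1},{"hand":-1,"tx":0,"ty":0,"tz":0,"wx":0,"wy":0,"wz":1},{"hand":-1,"tx":0,"ty":0,"tz":0,"wx":0,"wy":0,"wz":1},{"hand":-1,"tx":0,"ty":0,"tz":0,"wx":0,"wy":0,"wz":1},{"hand":-1,"tx":0,"ty":0,"tz":0,"wx":0,"wy":0,"wz":0.15},{"hand":-1,"tx":0,"ty":0,"tz":0,"wx":0,"wy":0,"wz":0}]}}

```text
time: 1.1
tool_pos: [171.9, 495.9, 204.6]
tcp_rot: [3.141, 0.0, 0.353]
contact_force: [0.4, -0.0, 0.2]
grip_width: 91.9
```

```bash
python3 -c "
from h import *
to(450,200,204,.351);to(538.3,-275.6,204,.351)"
```

```text
t 1.1 pos [171.9  495.87 204.65] rot [3.1412e+00 4.0000e-04 3.5280e-01] F [ 0.4 -0.   0.2] w 91.9
shift units [3.968 9.343 0.018] (max 9.34) turn units [0.005 0.005 0.021]
t 1.1 pos [171.9  495.87 204.65] rot [3.1412e+00 4.0000e-04 3.5280e-01] F [ 0.4 -0.   0.2] w 91.9
shift units [ 1.931 21.264  0.024] (max 21.26) turn units [0.005 0.005 0.021]
```

>>> {"api": "drive_tool", "payload": {"deltas": [{"hand":-1,"tx":0.33,"ty":0.78,"tz":0,"wx":0,"wy":0,"wz":0},{"hand":-1,"tx":0.33,"ty":0.78,"tz":0,"wx":0,"wy":0,"wz":0},{"hand":-1,"tx":0.33,"ty":0.78,"tz":0,"wx":0,"wy":0,"wz":0},{"hand":-1,"tx":0.33,"ty":0.78,"tz":0,"wx":0,"wy":0,"wz":0},{"hand":-1,"tx":0.33,"ty":0.78,"tz":0,"wx":0,"wy":0,"wz":0},{"hand":-1,"tx":0.33,"ty":0.78,"tz":0,"wx":0,"wy":0,"wz":0},{"hand":-1,"tx":0.33,"ty":0.78,"tz":0,"wx":0,"wy":0,"wz":0},{"hand":-1,"tx":0.33,"ty":0.78,"tz":0,"wx":0,"wy":0,"wz":0},{"hand":-1,"tx":0.33,"ty":0.78,"tz":0,"wx":0,"wy":0,"wz":0},{"hand":-1,"tx":0.33,"ty":0.78,"tz":0,"wx":0,"wy":0,"wz":0},{"hand":-1,"tx":0.33,"ty":0.78,"tz":0,"wx":0,"wy":0,"wz":0},{"hand":-1,"tx":0.33,"ty":0.78,"tz":0,"wx":0,"wy":0,"wz":0}]}}

```text
time: 2.1
tool_pos: [450.4, 197.5, 204.9]
tcp_rot: [-3.141, -0.0, 0.354]
contact_force: [0.7, -0.0, 0.7]
grip_width: 91.4
```

>>> {"api": "drive_tool", "payload": {"deltas": [{"hand":-1,"tx":-0.13,"ty":0.75,"tz":0,"wx":0,"wy":0,"wz":0},{"hand":-1,"tx":-0.13,"ty":0.75,"tz":0,"wx":0,"wy":0,"wz":0},{"hand":-1,"tx":-0.13,"ty":0.75,"tz":0,"wx":0,"wy":0,"wz":0},{"hand":-1,"tx":-0.13,"ty":0.75,"tz":0,"wx":0,"wy":0,"wz":0},{"hand":-1,"tx":-0.13,"ty":0.75,"tz":0,"wx":0,"wy":0,"wz":0},{"hand":-1,"tx":-0.13,"ty":0.75,"tz":0,"wx":0,"wy":0,"wz":0},{"hand":-1,"tx":-0.13,"ty":0.75,"tz":0,"wx":0,"wy":0,"wz":0},{"hand":-1,"tx":-0.13,"ty":0.75,"tz":0,"wx":0,"wy":0,"wz":0},{"hand":-1,"tx":-0.13,"ty":0.75,"tz":0,"wx":0,"wy":0,"wz":0},{"hand":-1,"tx":-0.13,"ty":0.75,"tz":0,"wx":0,"wy":0,"wz":0},{"hand":-1,"tx":-0.13,"ty":0.75,"tz":0,"wx":0,"wy":0,"wz":0},{"hand":-1,"tx":-0.13,"ty":0.75,"tz":0,"wx":0,"wy":0,"wz":0},{"hand":-1,"tx":-0.13,"ty":0.75,"tz":0,"wx":0,"wy":0,"wz":0},{"hand":-1,"tx":-0.13,"ty":0.75,"tz":0,"wx":0,"wy":0,"wz":0},{"hand":-1,"tx":-0.13,"ty":0.75,"tz":0,"wx":0,"wy":0,"wz":0},{"hand":-1,"tx":-0.13,"ty":0.75,"tz":0,"wx":0,"wy":0,"wz":0},{"hand":-1,"tx":0,"ty":0,"tz":0,"wx":0,"wy":0,"wz":0}]}}

```text
time: 3.52
tool_pos: [536.6, -285.5, 203.9]
tcp_rot: [3.14, 0.001, 0.35]
contact_force: [-0.2, 0.0, -1.3]
grip_width: 91.7
```

```bash
python3 -c "
from h import *
to(538.3,-275.6,80,.351)
im=capture('scene');cv2.imwrite('pics/s2.png',im[:,:,::-1])
"
```

```text
t 3.52 pos [ 536.56 -285.51  203.93] rot [3.1399e+00 8.0000e-04 3.4990e-01] F [-0.2  0.  -1.3] w 91.68
shift units [ 0.128 -0.223  3.098] (max 3.10) turn units [ 0.02   0.009 -0.012]
```

View pics/s2.png

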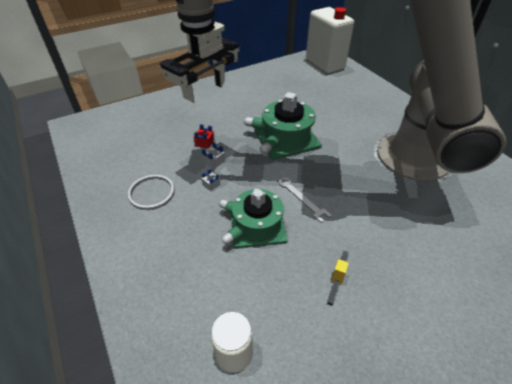

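>>> {"api": "drive_tool", "payload": {"deltas": [{"hand":-1,"tx":0.064,"ty":-0.11,"tz":0.8,"wx":0,"wy":0,"wz":0},{"hand":-1,"tx":0.064,"ty":-0.11,"tz":0.8,"wx":0,"wy":0,"wz":0},{"hand":-1,"tx":0,"ty":0,"tz":0.8,"wx":0,"wy":0,"wz":0},{"hand":-1,"tx":0,"ty":0,"tz":0.7,"wx":0,"wy":0,"wz":0},{"hand":-1,"tx":0,"ty":0,"tz":0,"wx":0,"wy":0,"wz":0}]}}

```text
time: 3.98
tool_pos: [534.9, -266.7, 75.3]
tcp_rot: [-3.132, 0.006, 0.354]
contact_force: [-1.0, 1.5, -0.5]
grip_width: 91.8
```

```bash
python3 -c "
from h import *
to(538.3,-275.6,20,.351)
im=capture('top');cv2.imwrite('pics/t2.png',im[:,:,::-1]);cv2.imwrite('pics/t2c.png',crop(im[:,:,::-1],300,130,440,250,5))
"
```

```text
t 3.98 pos [ 534.93 -266.75   75.25] rot [-3.1321  0.0065  0.3539] F [-1.   1.5 -0.5] w 91.77
shift units [0.011 0.25  1.379] (max 1.38) turn units [-0.109  0.074  0.033]
```

View pics/t2c.png

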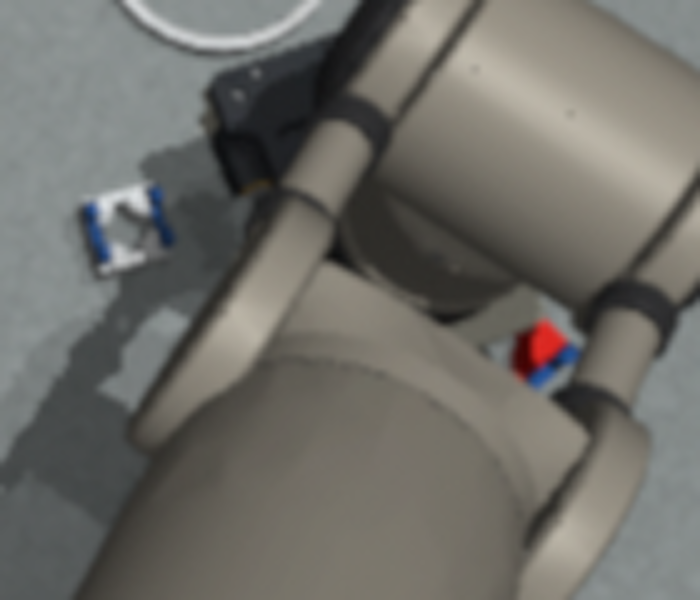

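>>> {"api": "drive_tool", "payload": {"deltas": [{"hand":-1,"tx":0,"ty":0,"tz":0,"wx":0,"wy":0,"wz":0},{"hand":-1,"tx":0,"ty":0,"tz":0,"wx":0,"wy":0,"wz":0}]}}

```text
time: 4.2
tool_pos: [539.7, -270.7, 83.3]
tcp_rot: [3.139, -0.002, 0.352]
contact_force: [-0.1, -0.1, 0.9]
grip_width: 91.8
```

```bash
python3 -c "
from h import *
to(538.3,-275.6,20,.351)
"
```

```text
t 4.2 pos [ 539.66 -270.66   83.31] rot [ 3.1386e+00 -2.4000e-03  3.5220e-01] F [-0.1 -0.1  0.9] w 91.81
shift units [-0.078  0.1    1.583] (max 1.58) turn units [ 0.034 -0.028  0.014]
```

>>> {"api": "drive_tool", "payload": {"deltas": [{"hand":-1,"tx":0,"ty":0,"tz":0,"wx":0,"wy":0,"wz":0},{"hand":-1,"tx":0,"ty":0,"tz":0,"wx":0,"wy":0,"wz":0},{"hand":-1,"tx":0,"ty":0,"tz":0,"wx":0,"wy":0,"wz":0}]}}

```text
time: 4.45
tool_pos: [538.9, -270.6, 82.1]
tcp_rot: [3.14, -0.001, 0.351]
contact_force: [0.3, 0.4, -0.6]
grip_width: 91.5
```

```bash
python3 -c "
from h import *
to(538.3,-275.6,20,.351)
"
```

```text
t 4.45 pos [ 538.86 -270.6    82.14] rot [ 3.140e+00 -1.300e-03  3.513e-01] F [ 0.3  0.4 -0.6] w 91.52
shift units [-0.058  0.11   1.554] (max 1.55) turn units [ 0.019 -0.015  0.004]
```

Settled. Descend at moderate speed.

>>> {"api": "drive_tool", "payload": {"deltas": [{"hand":-1,"tx":-0.03,"ty":0.055,"tz":0.2,"wx":0,"wy":0,"wz":0},{"hand":-1,"tx":-0.03,"ty":0.055,"tz":0.3,"wx":0,"wy":0,"wz":0},{"hand":-1,"tx":0,"ty":0,"tz":0.3,"wx":0,"wy":0,"wz":0},{"hand":-1,"tx":0,"ty":0,"tz":0.3,"wx":0,"wy":0,"wz":0},{"hand":-1,"tx":0,"ty":0,"tz":0.25,"wx":0,"wy":0,"wz":0},{"hand":-1,"tx":0,"ty":0,"tz":0.15,"wx":0,"wy":0,"wz":0},{"hand":-1,"tx":0,"ty":0,"tz":0.05,"wx":0,"wy":0,"wz":0},{"hand":-1,"tx":0,"ty":0,"tz":0,"wx":0,"wy":0,"wz":0},{"hand":-1,"tx":0,"ty":0,"tz":0,"wx":0,"wy":0,"wz":0},{"hand":-1,"tx":0,"ty":0,"tz":0,"wx":0,"wy":0,"wz":0}]}}

```text
time: 5.28
tool_pos: [538.1, -275.5, 19.5]
tcp_rot: [3.141, -0.001, 0.351]
contact_force: [-0.0, -0.2, -0.2]
grip_width: 91.9
```

```bash
python3 -c "
from h import *
to(538.3,-275.6,20,.351)
im=capture('scene');cv2.imwrite('pics/s3.png',crop(im[:,:,::-1],160,90,260,190,6))
"
```

```text
t 5.28 pos [ 538.06 -275.52   19.53] rot [ 3.1406e+00 -8.0000e-04  3.5130e-01] F [-0.  -0.2 -0.2] w 91.87
shift units [ 0.005  0.004 -0.012] (max 0.01) turn units [ 0.011 -0.009  0.004]
```

View pics/s3.png

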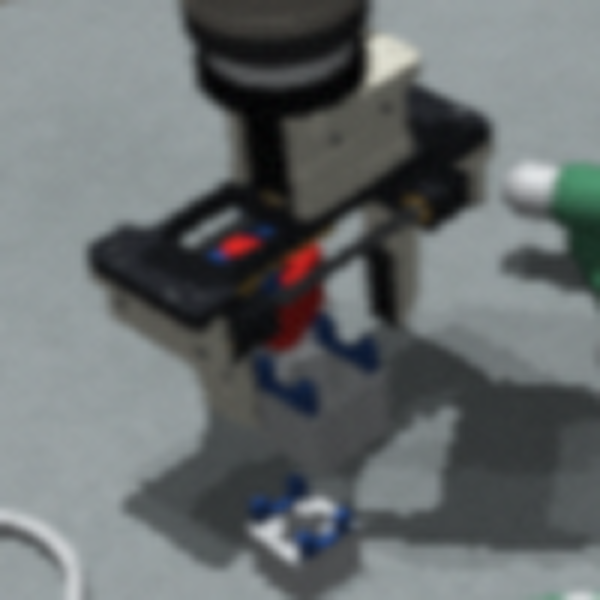

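>>> {"api": "drive_tool", "payload": {"deltas": [{"hand":0,"tx":0,"ty":0,"tz":0,"wx":0,"wy":0,"wz":0},{"hand":0,"tx":0,"ty":0,"tz":0,"wx":0,"wy":0,"wz":0},{"hand":0.3,"tx":0,"ty":0,"tz":0,"wx":0,"wy":0,"wz":0},{"hand":0.5,"tx":0,"ty":0,"tz":0,"wx":0,"wy":0,"wz":0},{"hand":0.5,"tx":0,"ty":0,"tz":0,"wx":0,"wy":0,"wz":0},{"hand":0.5,"tx":0,"ty":0,"tz":0,"wx":0,"wy":0,"wz":0}]}}

```text
time: 5.83
tool_pos: [537.6, -275.2, 18.9]
tcp_rot: [-3.142, -0.0, 0.351]
contact_force: [0.5, -0.1, -0.4]
grip_width: 56.5
```

>>> {"api": "drive_tool", "payload": {"deltas": [{"hand":0.5,"tx":0,"ty":0,"tz":0,"wx":0,"wy":0,"wz":0},{"hand":0.5,"tx":0,"ty":0,"tz":0,"wx":0,"wy":0,"wz":0},{"hand":0.5,"tx":0,"ty":0,"tz":0,"wx":0,"wy":0,"wz":0},{"hand":0.5,"tx":0,"ty":0,"tz":0,"wx":0,"wy":0,"wz":0},{"hand":0.5,"tx":0,"ty":0,"tz":0,"wx":0,"wy":0,"wz":0}]}}

```text
time: 6.25
tool_pos: [537.9, -275.2, 19.0]
tcp_rot: [3.141, -0.001, 0.351]
contact_force: [1.9, 0.8, -0.1]
grip_width: 45.7
```

>>> {"api": "drive_tool", "payload": {"deltas": [{"hand":0.5,"tx":0,"ty":0,"tz":0,"wx":0,"wy":0,"wz":0},{"hand":0.5,"tx":0,"ty":0,"tz":0,"wx":0,"wy":0,"wz":0},{"hand":0.5,"tx":0,"ty":0,"tz":0,"wx":0,"wy":0,"wz":0}]}}

```text
time: 6.5
tool_pos: [537.9, -275.2, 19.0]
tcp_rot: [3.141, -0.001, 0.351]
contact_force: [2.6, 1.2, 0.4]
grip_width: 46.1
```

```bash
python3 -c "
from h import *
to(538.3,-275.6,20,.351)
im=capture('scene');cv2.imwrite('pics/s4.png',crop(im[:,:,::-1],160,90,260,190,6))
"
```

```text
t 6.5 pos [ 537.9  -275.24   19.02] rot [ 3.1413e+00 -6.0000e-04  3.5120e-01] F [2.6 1.2 0.4] w 46.06
shift units [ 0.006  0.012 -0.025] (max 0.02) turn units [ 0.003 -0.006  0.003]
```

View pics/s4.png

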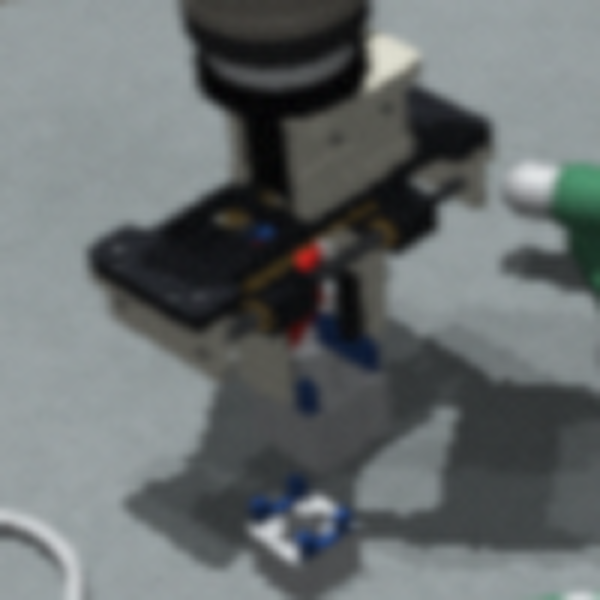

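>>> {"api": "drive_tool", "payload": {"deltas": [{"hand":-0.7,"tx":0,"ty":0,"tz":0,"wx":0,"wy":0,"wz":0},{"hand":-0.7,"tx":0,"ty":0,"tz":0,"wx":0,"wy":0,"wz":0},{"hand":-0.7,"tx":0,"ty":0,"tz":0,"wx":0,"wy":0,"wz":0},{"hand":-0.7,"tx":0,"ty":0,"tz":0,"wx":0,"wy":0,"wz":0},{"hand":-0.7,"tx":0,"ty":0,"tz":0,"wx":0,"wy":0,"wz":0},{"hand":-0.7,"tx":0,"ty":0,"tz":0,"wx":0,"wy":0,"wz":0}]}}

```text
time: 7.05
tool_pos: [537.4, -275.3, 18.8]
tcp_rot: [-3.141, 0.0, 0.351]
contact_force: [0.1, -0.1, 0.4]
grip_width: 77.7
```

>>> {"api": "drive_tool", "payload": {"deltas": [{"hand":-0.7,"tx":0,"ty":0,"tz":0,"wx":0,"wy":0,"wz":1},{"hand":-0.7,"tx":0,"ty":0,"tz":0,"wx":0,"wy":0,"wz":1},{"hand":-0.7,"tx":0,"ty":0,"tz":0,"wx":0,"wy":0,"wz":1},{"hand":-0.7,"tx":0,"ty":0,"tz":0,"wx":0,"wy":0,"wz":1},{"hand":-0.7,"tx":0,"ty":0,"tz":0,"wx":0,"wy":0,"wz":1},{"hand":-0.7,"tx":0,"ty":0,"tz":0,"wx":0,"wy":0,"wz":1},{"hand":-0.7,"tx":0,"ty":0,"tz":0,"wx":0,"wy":0,"wz":1},{"hand":-0.7,"tx":0,"ty":0,"tz":0,"wx":0,"wy":0,"wz":1},{"hand":-0.7,"tx":0,"ty":0,"tz":0,"wx":0,"wy":0,"wz":1},{"hand":-0.7,"tx":0,"ty":0,"tz":0,"wx":0,"wy":0,"wz":1},{"hand":-0.7,"tx":0,"ty":0,"tz":0,"wx":0,"wy":0,"wz":1},{"hand":-0.7,"tx":0,"ty":0,"tz":0,"wx":0,"wy":0,"wz":1},{"hand":-0.7,"tx":0,"ty":0,"tz":0,"wx":0,"wy":0,"wz":1},{"hand":-0.7,"tx":0,"ty":0,"tz":0,"wx":0,"wy":0,"wz":1},{"hand":-0.7,"tx":0,"ty":0,"tz":0,"wx":0,"wy":0,"wz":1},{"hand":-0.7,"tx":0,"ty":0,"tz":0,"wx":0,"wy":0,"wz":1},{"hand":-0.7,"tx":0,"ty":0,"tz":0,"wx":0,"wy":0,"wz":1},{"hand":-0.7,"tx":0,"ty":0,"tz":0,"wx":0,"wy":0,"wz":1},{"hand":-0.7,"tx":0,"ty":0,"tz":0,"wx":0,"wy":0,"wz":0},{"hand":-0.7,"tx":0,"ty":0,"tz":0,"wx":0,"wy":0,"wz":0}]}}

```text
time: 8.72
tool_pos: [537.5, -275.3, 18.9]
tcp_rot: [3.142, 0.0, -1.217]
contact_force: [0.7, 0.1, -0.4]
grip_width: 77.8
```

```bash
python3 -c "
from h import *
to(537.7,-275.25,20,.351-np.pi/2)
im=capture('scene');cv2.imwrite('pics/s5.png',crop(im[:,:,::-1],160,90,260,190,6))
"
```

```text
t 8.72 pos [ 537.53 -275.25   18.87] rot [ 3.1415e+00  1.0000e-04 -1.2170e+00] F [ 0.7  0.1 -0.4] w 77.8
shift units [ 0.001 -0.004 -0.028] (max 0.03) turn units [0.001 0.002 0.032]
```

View pics/s5.png

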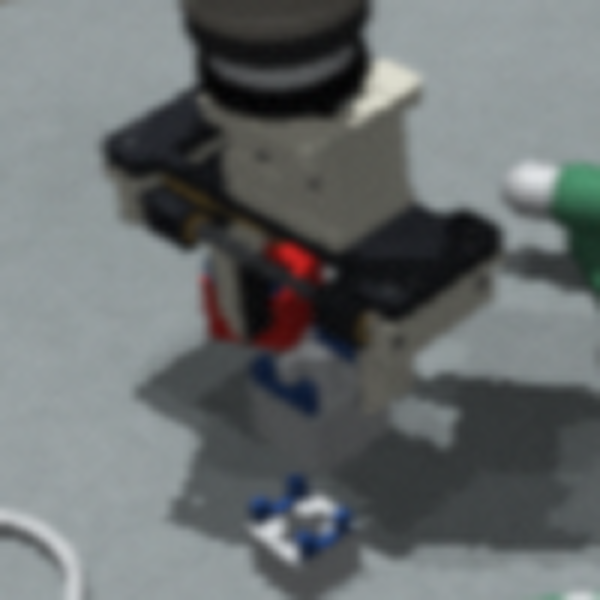

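Clear of the neighbours; close.

>>> {"api": "drive_tool", "payload": {"deltas": [{"hand":0.5,"tx":0,"ty":0,"tz":0,"wx":0,"wy":0,"wz":0.03},{"hand":0.5,"tx":0,"ty":0,"tz":0,"wx":0,"wy":0,"wz":0},{"hand":0.5,"tx":0,"ty":0,"tz":0,"wx":0,"wy":0,"wz":0},{"hand":0.5,"tx":0,"ty":0,"tz":0,"wx":0,"wy":0,"wz":0},{"hand":0.5,"tx":0,"ty":0,"tz":0,"wx":0,"wy":0,"wz":0},{"hand":0.5,"tx":0,"ty":0,"tz":0,"wx":0,"wy":0,"wz":0},{"hand":0.5,"tx":0,"ty":0,"tz":0,"wx":0,"wy":0,"wz":0},{"hand":0.5,"tx":0,"ty":0,"tz":0,"wx":0,"wy":0,"wz":0},{"hand":0.5,"tx":0,"ty":0,"tz":0,"wx":0,"wy":0,"wz":0}]}}

```text
time: 9.52
tool_pos: [537.6, -275.2, 18.9]
tcp_rot: [-3.142, 0.0, -1.222]
contact_force: [-0.1, -0.2, -0.1]
grip_width: 24.4
```

```bash
python3 -c "
from h import *
to(537.7,-275.25,20,.351-np.pi/2)
"
```

```text
t 9.52 pos [ 537.63 -275.22   18.89] rot [-3.1415e+00  1.0000e-04 -1.2221e+00] F [-0.1 -0.2 -0.1] w 24.41
shift units [ 0.001 -0.001 -0.028] (max 0.03) turn units [-0.001  0.001 -0.027]
```

```bash
python3 -c "
from h import *
im=capture('scene')[:,:,::-1];cv2.imwrite('pics/s6.png',crop(im,160,90,260,190,6))
im=capture('top')[:,:,::-1];cv2.imwrite('pics/t6.png',crop(im,290,120,440,240,5))
"
```

View pics/s6.png

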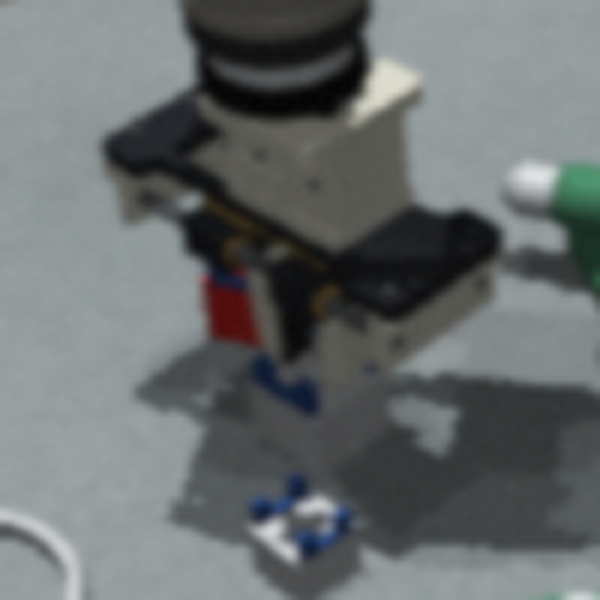

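View pics/t6.png

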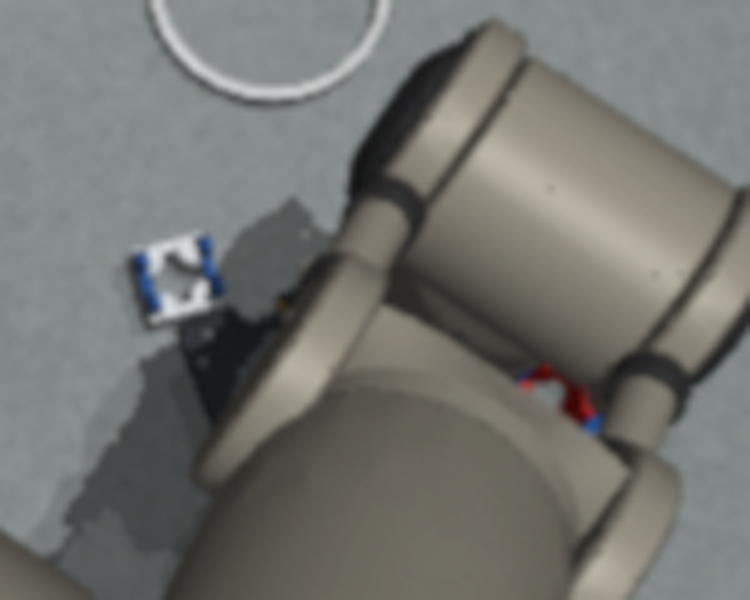

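```bash
python3 -c "
from h import *
im=capture('scene')[:,:,::-1].copy()
o=get_obs();R=Ro.from_euler('xyz',o['tcp_rot']);p=o['tool_pos']
def line(P,c):
    q=((proj('scene',P)-[160,90]+.5)*8-.5).astype(int); cv2.polylines(c[0],[q],False,c[1],1)
C=crop(im,160,90,260,190,8)[:600]
w=o['grip_width']/2
for s in(-1,1):
    P=[[s*w,-9.5,14],[s*w,9.5,14],[s*w,9.5,-33],[s*w,-9.5,-33],[s*w,-9.5,14]]
    line(R.apply(P)+p,(C,(0,255,255)))
for X,col in(((538.2,-275.8,.351),(0,255,0)),):
    Rz=Ro.from_euler('z',X[2]).apply
    for z in(0,36): line(Rz([[24,24,z],[-24,24,z],[-24,-24,z],[24,-24,z],[24,24,z]])+[X[0],X[1],0],(C,col))
cv2.imwrite('pics/s7.png',C)
"
```

```text
(no output)
```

View pics/s7.png

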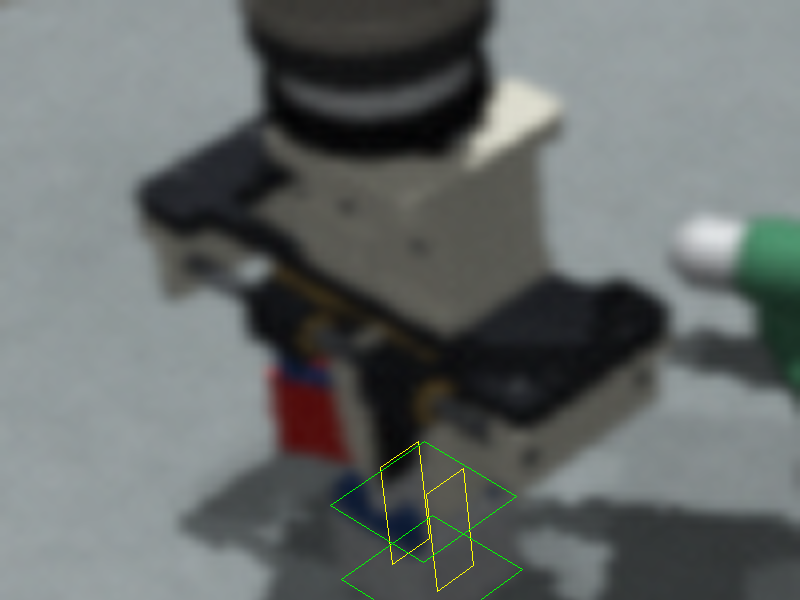

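```bash
python3 -c "
from h import *
C=cv2.imread('pics/s3.png')
R=Ro.from_euler('xyz',[3.1406,-.0008,.3513])
for dz,col in((0,(0,255,255)),(30,(255,0,255))):
  p=np.array([538.06,-275.52,19.53+dz])
  for s in(-1,1):
    w=46
    P=[[s*w,-9.5,14],[s*w,9.5,14],[s*w,9.5,-33],[s*w,-9.5,-33],[s*w,-9.5,14]]
    q=((proj('scene',R.apply(P)+p)-[160,90]+.5)*6-.5).astype(int); cv2.polylines(C,[q],False,col,1)
cv2.imwrite('pics/s8.png',C)
"
```

```text
(no output)
```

View pics/s8.png

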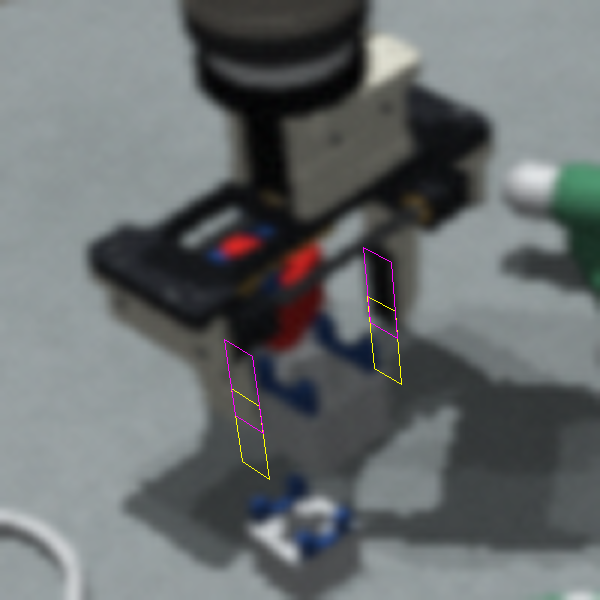

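>>> {"api": "drive_tool", "payload": {"deltas": [{"hand":-0.75,"tx":0,"ty":0,"tz":0,"wx":0,"wy":0,"wz":0},{"hand":-0.75,"tx":0,"ty":0,"tz":0,"wx":0,"wy":0,"wz":0},{"hand":-0.75,"tx":0,"ty":0,"tz":0,"wx":0,"wy":0,"wz":0},{"hand":-0.75,"tx":0,"ty":0,"tz":0,"wx":0,"wy":0,"wz":0},{"hand":-0.75,"tx":0,"ty":0,"tz":0,"wx":0,"wy":0,"wz":0},{"hand":-0.75,"tx":0,"ty":0,"tz":0,"wx":0,"wy":0,"wz":0},{"hand":-0.75,"tx":0,"ty":0,"tz":0,"wx":0,"wy":0,"wz":0},{"hand":-0.75,"tx":0,"ty":0,"tz":0,"wx":0,"wy":0,"wz":0},{"hand":-0.75,"tx":0,"ty":0,"tz":0.1,"wx":0,"wy":0,"wz":0},{"hand":-0.75,"tx":0,"ty":0,"tz":0.15,"wx":0,"wy":0,"wz":0},{"hand":-0.75,"tx":0,"ty":0,"tz":0.1,"wx":0,"wy":0,"wz":0},{"hand":-0.75,"tx":0,"ty":0,"tz":0,"wx":0,"wy":0,"wz":0}]}}

```text
time: 10.67
tool_pos: [536.8, -274.7, 3.5]
tcp_rot: [3.14, 0.002, -1.222]
contact_force: [-1.8, 0.8, -0.6]
grip_width: 80.4
```

```bash
python3 -c "
from h import *
im=capture('scene')[:,:,::-1].copy()
o=get_obs();R=Ro.from_euler('xyz',o['tcp_rot']);print(o['tool_pos'],o['contact_force'],o['grip_width'])
C=crop(im,170,100,250,180,9); p0=o['tool_pos']
for dz,col in((15,(0,255,255)),(25,(255,255,0)),(35,(255,0,255))):
  p=p0+[0,0,dz]
  for s in(-1,1):
    w=o['grip_width']/2
    P=[[s*w,-9.5,14],[s*w,9.5,14],[s*w,9.5,-13]]
    q=((proj('scene',R.apply(P)+p)-[170,100]+.5)*9-.5).astype(int); cv2.polylines(C,[q],False,col,1)
cv2.imwrite('pics/s9.png',C)
"
```

```text
[ 537.08000377 -274.87734757    3.95835474] [-1.34932088  0.53842434  0.12578903] 80.67308873886319
```

View pics/s9.png

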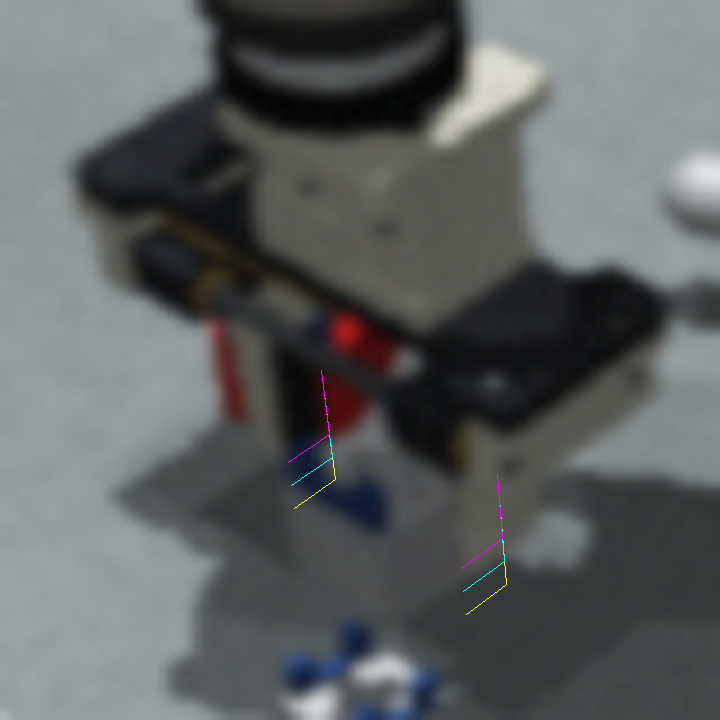

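>>> {"api": "drive_tool", "payload": {"deltas": [{"hand":-0.75,"tx":0,"ty":0,"tz":0.1,"wx":0,"wy":0,"wz":0},{"hand":-0.75,"tx":0,"ty":0,"tz":0.1,"wx":0,"wy":0,"wz":0},{"hand":-0.2,"tx":0,"ty":0,"tz":0,"wx":0,"wy":0,"wz":0},{"hand":0,"tx":0,"ty":0,"tz":0,"wx":0,"wy":0,"wz":0},{"hand":0.2,"tx":0,"ty":0,"tz":0,"wx":0,"wy":0,"wz":0},{"hand":0.5,"tx":0,"ty":0,"tz":0,"wx":0,"wy":0,"wz":0},{"hand":0.5,"tx":0,"ty":0,"tz":0,"wx":0,"wy":0,"wz":0},{"hand":0.5,"tx":0,"ty":0,"tz":0,"wx":0,"wy":0,"wz":0},{"hand":0.5,"tx":0,"ty":0,"tz":0,"wx":0,"wy":0,"wz":0},{"hand":0.5,"tx":0,"ty":0,"tz":0,"wx":0,"wy":0,"wz":0}]}}

```text
time: 11.55
tool_pos: [537.7, -275.4, -2.9]
tcp_rot: [-3.141, -0.0, -1.222]
contact_force: [-0.8, -0.2, 0.5]
grip_width: 47.5
```

```bash
python3 -c "
from h import *
to(537.7,-275.25,20,.351-np.pi/2)
"
```

```text
t 11.55 pos [ 537.75 -275.35   -2.93] rot [-3.1413e+00 -3.0000e-04 -1.2222e+00] F [-0.8 -0.2  0.5] w 47.53
shift units [-0.003  0.    -0.573] (max 0.57) turn units [-0.003 -0.003 -0.027]
```

>>> {"api": "drive_tool", "payload": {"deltas": [{"hand":0.5,"tx":0,"ty":0,"tz":-0.2,"wx":0,"wy":0,"wz":0},{"hand":0.5,"tx":0,"ty":0,"tz":-0.5,"wx":0,"wy":0,"wz":0},{"hand":0.5,"tx":0,"ty":0,"tz":-0.8,"wx":0,"wy":0,"wz":0},{"hand":0.5,"tx":0,"ty":0,"tz":-0.9,"wx":0,"wy":0,"wz":0},{"hand":0.5,"tx":0,"ty":0,"tz":-0.9,"wx":0,"wy":0,"wz":0},{"hand":0.5,"tx":0,"ty":0,"tz":-0.8,"wx":0,"wy":0,"wz":0},{"hand":0.5,"tx":0,"ty":0,"tz":-0.5,"wx":0,"wy":0,"wz":0},{"hand":0.5,"tx":0,"ty":0,"tz":0,"wx":0,"wy":0,"wz":-0.5},{"hand":0.5,"tx":0,"ty":0,"tz":0,"wx":0,"wy":0,"wz":-1},{"hand":0.5,"tx":0,"ty":0,"tz":0,"wx":0,"wy":0,"wz":-1},{"hand":0.5,"tx":0,"ty":0,"tz":0,"wx":0,"wy":0,"wz":-1},{"hand":0.5,"tx":0,"ty":0,"tz":0,"wx":0,"wy":0,"wz":-1},{"hand":0.5,"tx":0,"ty":0,"tz":0,"wx":0,"wy":0,"wz":-1},{"hand":0.5,"tx":0,"ty":0,"tz":0,"wx":0,"wy":0,"wz":-1},{"hand":0.5,"tx":0,"ty":0,"tz":0,"wx":0,"wy":0,"wz":-1},{"hand":0.5,"tx":0,"ty":0,"tz":0,"wx":0,"wy":0,"wz":-1},{"hand":0.5,"tx":0,"ty":0,"tz":0,"wx":0,"wy":0,"wz":-0.75},{"hand":0.5,"tx":0,"ty":0,"tz":0,"wx":0,"wy":0,"wz":0},{"hand":0.5,"tx":0,"ty":0,"tz":0,"wx":0,"wy":0,"wz":0}]}}

```text
time: 13.13
tool_pos: [537.3, -274.9, 180.7]
tcp_rot: [-3.141, 0.001, -0.417]
contact_force: [-0.4, 0.1, -4.5]
grip_width: 47.8
```

```bash
python3 -c "
from h import *
to(543.9,2.0,178,-.413)
"
```

```text
t 13.13 pos [ 537.28 -274.94  180.72] rot [-3.1412e+00  1.0000e-03 -4.1700e-01] F [-0.4  0.1 -4.5] w 47.85
shift units [-2.653 -6.397  0.073] (max 6.40) turn units [-0.004  0.011 -0.046]
```

>>> {"api": "drive_tool", "payload": {"deltas": [{"hand":0.5,"tx":-0.125,"ty":-0.32,"tz":0,"wx":0,"wy":0,"wz":-0.05},{"hand":0.5,"tx":-0.3,"ty":-0.72,"tz":0,"wx":0,"wy":0,"wz":0},{"hand":0.5,"tx":-0.3,"ty":-0.72,"tz":0,"wx":0,"wy":0,"wz":0},{"hand":0.5,"tx":-0.3,"ty":-0.72,"tz":0,"wx":0,"wy":0,"wz":0},{"hand":0.5,"tx":-0.3,"ty":-0.72,"tz":0,"wx":0,"wy":0,"wz":0},{"hand":0.5,"tx":-0.3,"ty":-0.72,"tz":0,"wx":0,"wy":0,"wz":0},{"hand":0.5,"tx":-0.3,"ty":-0.72,"tz":0,"wx":0,"wy":0,"wz":0},{"hand":0.5,"tx":-0.3,"ty":-0.72,"tz":0,"wx":0,"wy":0,"wz":0},{"hand":0.5,"tx":-0.3,"ty":-0.72,"tz":0,"wx":0,"wy":0,"wz":0},{"hand":0.5,"tx":-0.125,"ty":-0.32,"tz":0,"wx":0,"wy":0,"wz":0},{"hand":0.5,"tx":0,"ty":0,"tz":0,"wx":0,"wy":0,"wz":0},{"hand":0.5,"tx":0,"ty":0,"tz":0,"wx":0,"wy":0,"wz":0},{"hand":0.5,"tx":0,"ty":0,"tz":0,"wx":0,"wy":0,"wz":0},{"hand":0.5,"tx":0,"ty":0,"tz":0,"wx":0,"wy":0,"wz":0},{"hand":0.5,"tx":0,"ty":0,"tz":0,"wx":0,"wy":0,"wz":0}]}}

```text
time: 14.38
tool_pos: [542.6, 0.8, 180.9]
tcp_rot: [3.141, 0.0, -0.412]
contact_force: [0.4, 0.6, -3.2]
grip_width: 47.8
```

```bash
python3 -c "
from h import *
to(543.9,2.0,135,-.413)
im=capture('scene')[:,:,::-1].copy();cv2.imwrite('pics/s10.png',crop(im,190,100,320,230,5))
"
```

```text
t 14.38 pos [542.64   0.8  180.88] rot [ 3.1415  0.     -0.4124] F [ 0.4  0.6 -3.2] w 47.77
shift units [ 0.017 -0.04   1.147] (max 1.15) turn units [0.001 0.    0.007]
```

View pics/s10.png

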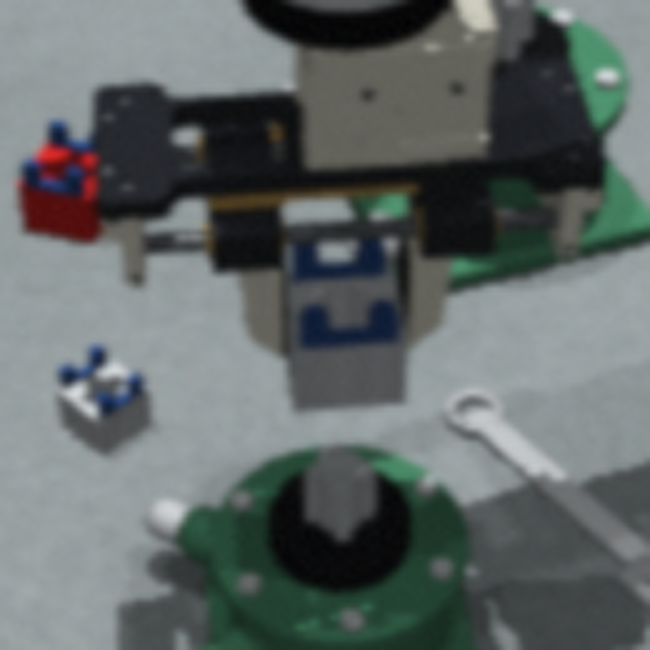

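```bash
cat > m3.py <<'E'
from fit import *
s=capture('scene')[:,:,::-1].copy(); cv2.imwrite('pics/s11.png',s)
o=get_obs(); print(o['tool_pos'])
z=o['tool_pos'][2]+2.93
w=(246,143,274,184); L=model_socket()
for bl in(.4,.6):
  p,c=fit(L,[543,1,z,1.158],'scene',w,s,free=(0,1,3),blur=bl); print('sock',p.round(2),round(c,1))
o_,X,N=cost(L,p,'scene',w,s,full=True); a=s[w[1]:w[3],w[0]:w[2]]
A=np.hstack([a,np.clip(o_,0,255).astype(np.uint8)])
w=(244,188,274,218);
def ms():
    M=model_shaft(); return [M[0]]+[[(p,n,g+(str(np.sign(n[0]*np.cos(-.11)+n[1]*np.sin(-.11))) if g=='side' and n is not None else '')) for p,n,g in l] for l in M[1:]]
yy,xx=np.mgrid[w[1]:w[3],w[0]:w[2]]
m=(xx>=250)&(xx<=266)&(yy<=207)|(np.hypot((xx-258),(yy-205))<11)
for bl in(.4,.6):
  for a0 in(1.158,1.3): 
    p,c=fit(model_shaft(),[543,1,0,a0],'scene',w,s,mask=m,blur=bl); print('shaft',p.round(2),round(c,1))
o_,X,N=cost(model_shaft(),p,'scene',w,s,full=True,mask=m); a=s[w[1]:w[3],w[0]:w[2]]
B=np.hstack([a,np.clip(o_,0,255).astype(np.uint8)*m[...,None]])
B=cv2.copyMakeBorder(B,0,0,0,max(0,A.shape[1]-B.shape[1]),0);A=cv2.copyMakeBorder(A,0,0,0,max(0,B.shape[1]-A.shape[1]),0)
cv2.imwrite('pics/g2.png',cv2.resize(np.vstack([A,B]),None,fx=8,fy=8,interpolation=cv2.INTER_NEAREST))
E
python3 m3.py
```

```text
[542.6509498    0.95657553 180.87332598]
sock [541.9   -0.94 183.8    1.17] 699.2
sock [542.13  -0.85 183.8    1.19] 691.4
shaft [546.46   5.19   0.     1.05] 127.4
shaft [546.51   4.93   0.     1.18] 126.7
shaft [546.23   4.69   0.     1.04] 123.3
shaft [546.57   4.78   0.     1.17] 121.9
```

View pics/g2.png

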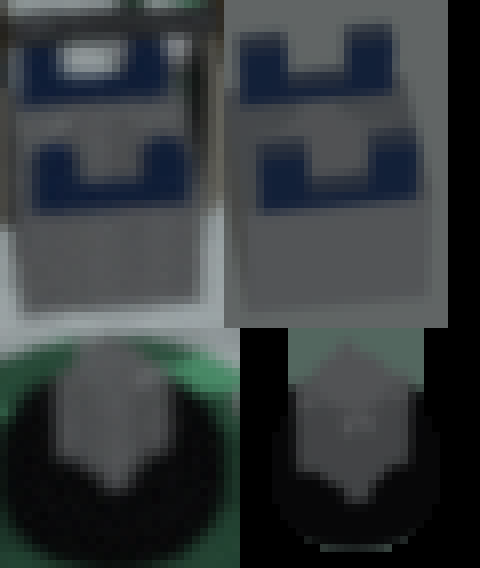

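```bash
cat > m4.py <<'E'
from fit import *
def mc(extra=True):
    return [[(circ(62,74),None,'fl')],prism(circ(34,0),74,90,'cs'),[(circ(34,90),None,'ct')]]
def full(): 
    M=model_shaft(); return mc()+M[1:]
for f,n,w,c0 in(('pics/top0.png','top',(228,170,264,203),(245.5,186.5,19)),('pics/scene0.png','scene',(238,182,278,222),(258,205,18))):
    im=cv2.imread(f); yy,xx=np.mgrid[w[1]:w[3],w[0]:w[2]]
    m=np.hypot(xx-c0[0],yy-c0[1])<c0[2]
    for nm,M in(('collar+shaft',full()),):
        p,c=fit(M,[544,1.5,0,-.413],n,w,im,mask=m); print(n,nm,p.round(2),round(c,1))
        o_,X,N=cost(M,p,n,w,im,full=True,mask=m); a=im[w[1]:w[3],w[0]:w[2]]
        cv2.imwrite(f'pics/g3{n}.png',cv2.resize(np.hstack([a,np.clip(o_,0,255).astype(np.uint8)*m[...,None]]),None,fx=8,fy=8,interpolation=cv2.INTER_NEAREST))
    sh=(244.5,183.5,11) if n=='top' else (258,198,12)
    m2=m&~((np.hypot(xx-sh[0],yy-sh[1])<sh[2]) if n=='top' else ((abs(xx-258)<10)&(yy<212)))
    p,c=fit(mc(),[544,1.5,0,-.413],n,w,im,free=(0,1),mask=m2); print(n,'collar',p.round(2),round(c,1))
E
python3 m4.py
```

```text
top collar+shaft [ 5.4402e+02  1.5000e+00  0.0000e+00 -4.1000e-01] 22.3
top collar [ 5.4342e+02  1.3100e+00  0.0000e+00 -4.1000e-01] 6.0
scene collar+shaft [ 5.4445e+02  7.6000e-01  0.0000e+00 -4.1000e-01] 38.9
scene collar [ 5.4436e+02  6.2000e-01  0.0000e+00 -4.1000e-01] 20.8
```

View pics/g3scene.png

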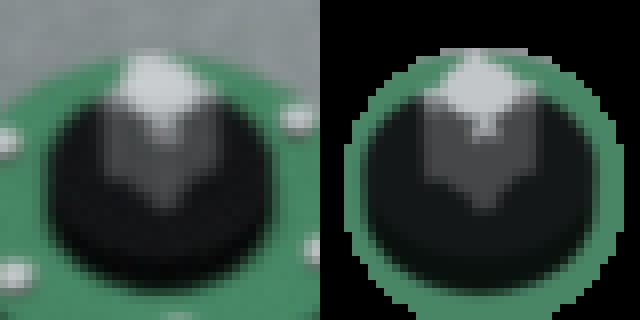

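>>> {"api": "drive_tool", "payload": {"deltas": [{"hand":0.5,"tx":0.012,"ty":-0.02,"tz":0.2,"wx":0,"wy":0,"wz":0},{"hand":0.5,"tx":0,"ty":0,"tz":0.3,"wx":0,"wy":0,"wz":0},{"hand":0.5,"tx":0,"ty":0,"tz":0.3,"wx":0,"wy":0,"wz":0},{"hand":0.5,"tx":0,"ty":0,"tz":0.3,"wx":0,"wy":0,"wz":0},{"hand":0.5,"tx":0,"ty":0,"tz":0.2,"wx":0,"wy":0,"wz":0},{"hand":0.5,"tx":0,"ty":0,"tz":0.1,"wx":0,"wy":0,"wz":0},{"hand":0.5,"tx":0,"ty":0,"tz":0,"wx":0,"wy":0,"wz":0},{"hand":0.5,"tx":0,"ty":0,"tz":0,"wx":0,"wy":0,"wz":0},{"hand":0.5,"tx":0,"ty":0,"tz":0,"wx":0,"wy":0,"wz":0}]}}

```text
time: 15.23
tool_pos: [544.0, 2.2, 125.6]
tcp_rot: [-3.141, -0.001, -0.411]
contact_force: [0.8, -0.3, -3.9]
grip_width: 47.3
```

```bash
python3 -c "
from h import *
to(543.4,1.5,87,-.413)
"
```

```text
t 15.23 pos [543.95   2.23 125.56] rot [-3.1411e+00 -1.3000e-03 -4.1070e-01] F [ 0.8 -0.3 -3.9] w 47.27
shift units [-0.007  0.023  0.964] (max 0.96) turn units [-0.006 -0.015  0.026]
```

>>> {"api": "drive_tool", "payload": {"deltas": [{"hand":0.5,"tx":0,"ty":0,"tz":0,"wx":0,"wy":0,"wz":0.02},{"hand":0.5,"tx":0,"ty":0,"tz":0.05,"wx":0,"wy":0,"wz":0},{"hand":0.5,"tx":0,"ty":0,"tz":0.05,"wx":0,"wy":0,"wz":0},{"hand":0.5,"tx":0,"ty":0,"tz":0.05,"wx":0,"wy":0,"wz":0},{"hand":0.5,"tx":0,"ty":0,"tz":0,"wx":0,"wy":0,"wz":0}]}}

```text
time: 15.65
tool_pos: [543.1, 2.4, 118.4]
tcp_rot: [3.141, 0.001, -0.412]
contact_force: [-0.2, -0.5, -3.9]
grip_width: 47.8
```

```bash
python3 -c "
from h import *
to(543.4,1.5,87,-.413);print(get_obs()['moment'])
"
```

```text
t 15.65 pos [543.11   2.39 118.44] rot [ 3.1415e+00  8.0000e-04 -4.1230e-01] F [-0.2 -0.5 -3.9] w 47.85
shift units [0.016 0.017 0.786] (max 0.79) turn units [0.001 0.009 0.008]
[-0.09021732  0.13364715  0.02454385]
```

>>> {"api": "drive_tool", "payload": {"deltas": [{"hand":0.5,"tx":0.01,"ty":0.01,"tz":0.05,"wx":0,"wy":0,"wz":0},{"hand":0.5,"tx":0,"ty":0,"tz":0.05,"wx":0,"wy":0,"wz":0},{"hand":0.5,"tx":0,"ty":0,"tz":0.05,"wx":0,"wy":0,"wz":0},{"hand":0.5,"tx":0,"ty":0,"tz":0.05,"wx":0,"wy":0,"wz":0}]}}

```text
time: 15.98
tool_pos: [543.6, 1.8, 110.6]
tcp_rot: [-3.142, 0.0, -0.412]
contact_force: [-0.6, 0.7, -3.7]
grip_width: 47.8
```

```bash
python3 -c "
from h import *
to(543.4,1.5,87,-.413);print(get_obs()['moment'])
"
```

```text
t 15.98 pos [543.6    1.8  110.65] rot [-3.1415e+00  1.0000e-04 -4.1240e-01] F [-0.6  0.7 -3.7] w 47.85
shift units [-0.001  0.009  0.591] (max 0.59) turn units [-0.001  0.002  0.007]
[-0.11395442  0.0814693  -0.01614374]
```

>>> {"api": "drive_tool", "payload": {"deltas": [{"hand":0.5,"tx":0,"ty":0,"tz":0.08,"wx":0,"wy":0,"wz":0},{"hand":0.5,"tx":0,"ty":0,"tz":0.1,"wx":0,"wy":0,"wz":0},{"hand":0.5,"tx":0,"ty":0,"tz":0.1,"wx":0,"wy":0,"wz":0},{"hand":0.5,"tx":0,"ty":0,"tz":0.08,"wx":0,"wy":0,"wz":0},{"hand":0.5,"tx":0,"ty":0,"tz":0.05,"wx":0,"wy":0,"wz":0},{"hand":0.5,"tx":0,"ty":0,"tz":0,"wx":0,"wy":0,"wz":0}]}}

```text
time: 16.48
tool_pos: [543.3, 1.9, 93.9]
tcp_rot: [3.141, 0.001, -0.412]
contact_force: [-0.1, -0.3, -3.8]
grip_width: 47.9
```

```bash
python3 -c "
from h import *
to(543.4,1.5,87,-.413);print(get_obs()['moment'])
"
```

```text
t 16.48 pos [543.28   1.87  93.86] rot [ 3.1414e+00  1.1000e-03 -4.1230e-01] F [-0.1 -0.3 -3.8] w 47.89
shift units [0.007 0.007 0.171] (max 0.17) turn units [0.002 0.012 0.008]
[-0.05711236  0.16220691  0.02676884]
```

>>> {"api": "drive_tool", "payload": {"deltas": [{"hand":0.5,"tx":0,"ty":0,"tz":0.05,"wx":0,"wy":0,"wz":0},{"hand":0.5,"tx":0,"ty":0,"tz":0.05,"wx":0,"wy":0,"wz":0},{"hand":0.5,"tx":0,"ty":0,"tz":0.03,"wx":0,"wy":0,"wz":0},{"hand":0.5,"tx":0,"ty":0,"tz":0,"wx":0,"wy":0,"wz":0},{"hand":0.5,"tx":0,"ty":0,"tz":0,"wx":0,"wy":0,"wz":0}]}}

```text
time: 16.9
tool_pos: [543.6, 1.8, 89.3]
tcp_rot: [-3.142, 0.0, -0.412]
contact_force: [0.1, 1.2, -2.4]
grip_width: 47.7
```

>>> {"api": "drive_tool", "payload": {"deltas": [{"hand":0.5,"tx":0,"ty":0,"tz":0.03,"wx":0,"wy":0,"wz":0},{"hand":0.5,"tx":0,"ty":0,"tz":0.03,"wx":0,"wy":0,"wz":0},{"hand":0.5,"tx":0,"ty":0,"tz":0,"wx":0,"wy":0,"wz":0},{"hand":0.5,"tx":0,"ty":0,"tz":0,"wx":0,"wy":0,"wz":0}]}}

```text
time: 17.23
tool_pos: [543.8, 1.8, 87.1]
tcp_rot: [-3.141, -0.0, -0.412]
contact_force: [-0.6, -0.6, -2.0]
grip_width: 47.8
```

>>> {"api": "drive_tool", "payload": {"deltas": [{"hand":0.5,"tx":0,"ty":0,"tz":0.03,"wx":0,"wy":0,"wz":0},{"hand":0.5,"tx":0,"ty":0,"tz":0.03,"wx":0,"wy":0,"wz":0},{"hand":0.5,"tx":0,"ty":0,"tz":0,"wx":0,"wy":0,"wz":0},{"hand":0.5,"tx":0,"ty":0,"tz":0,"wx":0,"wy":0,"wz":0}]}}

```text
time: 17.57
tool_pos: [543.8, 1.8, 87.0]
tcp_rot: [-3.141, -0.002, -0.412]
contact_force: [-6.5, -0.3, 17.1]
grip_width: 47.6
```

>>> {"api": "drive_tool", "payload": {"deltas": [{"hand":0.5,"tx":0,"ty":0,"tz":-0.03,"wx":0,"wy":0,"wz":0},{"hand":-0.9,"tx":0,"ty":0,"tz":0,"wx":0,"wy":0,"wz":0},{"hand":-0.9,"tx":0,"ty":0,"tz":0,"wx":0,"wy":0,"wz":0},{"hand":-0.9,"tx":0,"ty":0,"tz":0,"wx":0,"wy":0,"wz":0},{"hand":-0.9,"tx":0,"ty":0,"tz":0,"wx":0,"wy":0,"wz":0},{"hand":-0.9,"tx":0,"ty":0,"tz":0,"wx":0,"wy":0,"wz":0},{"hand":-0.9,"tx":0,"ty":0,"tz":-0.3,"wx":0,"wy":0,"wz":0},{"hand":-0.9,"tx":0,"ty":0,"tz":-0.7,"wx":0,"wy":0,"wz":0},{"hand":-0.9,"tx":0,"ty":0,"tz":-0.8,"wx":0,"wy":0,"wz":0},{"hand":-0.9,"tx":0,"ty":0,"tz":-0.8,"wx":0,"wy":0,"wz":0},{"hand":-0.9,"tx":0,"ty":0,"tz":-0.5,"wx":0,"wy":0,"wz":0},{"hand":-0.9,"tx":0,"ty":0,"tz":0,"wx":0,"wy":0,"wz":0}]}}

```text
time: 18.57
tool_pos: [546.1, 1.5, 214.6]
tcp_rot: [-3.139, -0.009, -0.412]
contact_force: [1.2, 0.2, -0.7]
grip_width: 87.3
```

```bash
python3 -c "
from h import *
to(459,214.8,205,.647-np.pi/2)
im=capture('scene')[:,:,::-1].copy();cv2.imwrite('pics/s12f.png',im);cv2.imwrite('pics/s12.png',crop(im,190,100,320,230,5))
"
```

```text
t 18.57 pos [546.09   1.51 214.6 ] rot [-3.139  -0.0087 -0.4123] F [ 1.2  0.2 -0.7] w 87.25
shift units [-4.133 -4.012  0.214] (max 4.13) turn units [-0.054 -0.09   5.862]
```

View pics/s12.png

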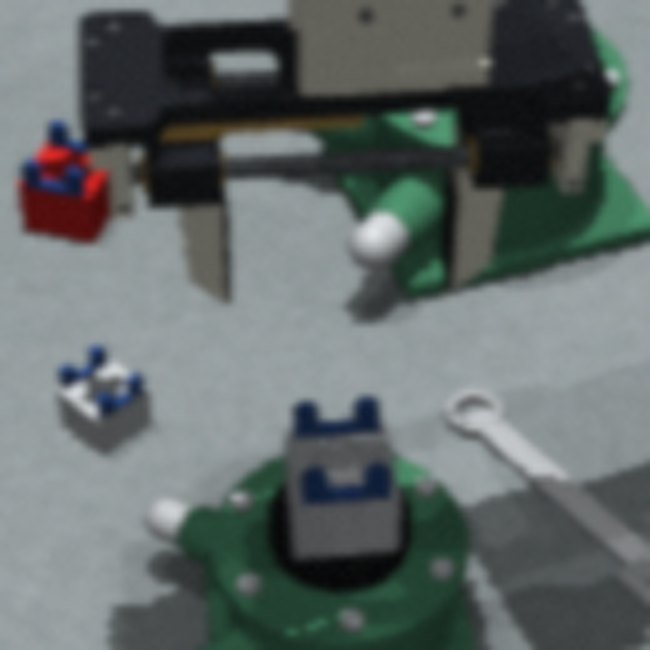

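>>> {"api": "drive_tool", "payload": {"deltas": [{"hand":-0.9,"tx":-0.4,"ty":-0.4,"tz":0,"wx":0,"wy":0,"wz":0},{"hand":-0.9,"tx":-0.7,"ty":-0.65,"tz":0,"wx":0,"wy":0,"wz":0},{"hand":-0.9,"tx":-0.7,"ty":-0.65,"tz":0,"wx":0,"wy":0,"wz":0},{"hand":-0.9,"tx":-0.7,"ty":-0.65,"tz":0,"wx":0,"wy":0,"wz":0},{"hand":-0.9,"tx":-0.7,"ty":-0.65,"tz":0,"wx":0,"wy":0,"wz":0},{"hand":-0.9,"tx":-0.6,"ty":-0.65,"tz":0,"wx":0,"wy":0,"wz":0},{"hand":-0.9,"tx":-0.33,"ty":-0.36,"tz":0,"wx":0,"wy":0,"wz":0},{"hand":-0.9,"tx":0,"ty":0,"tz":0,"wx":0,"wy":0,"wz":1},{"hand":-0.9,"tx":0,"ty":0,"tz":0,"wx":0,"wy":0,"wz":1},{"hand":-0.9,"tx":0,"ty":0,"tz":0,"wx":0,"wy":0,"wz":1},{"hand":-0.9,"tx":0,"ty":0,"tz":0,"wx":0,"wy":0,"wz":1},{"hand":-0.9,"tx":0,"ty":0,"tz":0,"wx":0,"wy":0,"wz":1},{"hand":-0.9,"tx":0,"ty":0,"tz":0,"wx":0,"wy":0,"wz":0.86},{"hand":-0.9,"tx":0,"ty":0,"tz":0,"wx":0,"wy":0,"wz":0},{"hand":-0.9,"tx":0,"ty":0,"tz":0,"wx":0,"wy":0,"wz":0}]}}

```text
time: 19.87
tool_pos: [456.0, 214.8, 208.6]
tcp_rot: [3.14, 0.001, -0.921]
contact_force: [0.4, -0.0, 0.6]
grip_width: 86.9
```

```bash
python3 -c "
from h import *
to(459,214.9,60,.647-np.pi/2)
"
```

```text
t 19.87 pos [456.02 214.81 208.55] rot [ 3.1396e+00  9.0000e-04 -9.2150e-01] F [ 0.4 -0.   0.6] w 86.85
shift units [ 0.046 -0.068  3.714] (max 3.71) turn units [0.022 0.01  0.027]
```

>>> {"api": "drive_tool", "payload": {"deltas": [{"hand":-0.5,"tx":0.046,"ty":-0.068,"tz":0.4,"wx":0,"wy":0,"wz":0.03},{"hand":-0.5,"tx":0,"ty":0,"tz":0.6,"wx":0,"wy":0,"wz":0},{"hand":-0.5,"tx":0,"ty":0,"tz":0.7,"wx":0,"wy":0,"wz":0},{"hand":-0.5,"tx":0,"ty":0,"tz":0.7,"wx":0,"wy":0,"wz":0},{"hand":-0.5,"tx":0,"ty":0,"tz":0.6,"wx":0,"wy":0,"wz":0},{"hand":-0.5,"tx":0,"ty":0,"tz":0.4,"wx":0,"wy":0,"wz":0},{"hand":-0.5,"tx":0,"ty":0,"tz":0.3,"wx":0,"wy":0,"wz":0},{"hand":-0.5,"tx":0,"ty":0,"tz":0,"wx":0,"wy":0,"wz":0},{"hand":-0.5,"tx":0,"ty":0,"tz":0,"wx":0,"wy":0,"wz":0},{"hand":-0.5,"tx":0,"ty":0,"tz":0,"wx":0,"wy":0,"wz":0},{"hand":-0.5,"tx":0,"ty":0,"tz":0,"wx":0,"wy":0,"wz":0}]}}

```text
time: 20.78
tool_pos: [460.5, 215.3, 62.7]
tcp_rot: [-3.14, -0.001, -0.926]
contact_force: [-0.2, -0.2, -0.5]
grip_width: 68.9
```

```bash
python3 -c "
from h import *
to(459,214.9,8,.647-np.pi/2)
im=capture('scene')[:,:,::-1].copy();cv2.imwrite('pics/s13.png',crop(im,280,190,400,310,5))
"
```

```text
t 20.78 pos [460.51 215.35  62.66] rot [-3.1398e+00 -6.0000e-04 -9.2570e-01] F [-0.2 -0.2 -0.5] w 68.95
shift units [-0.015  0.039  1.367] (max 1.37) turn units [-0.021 -0.007 -0.022]
```

View pics/s13.png

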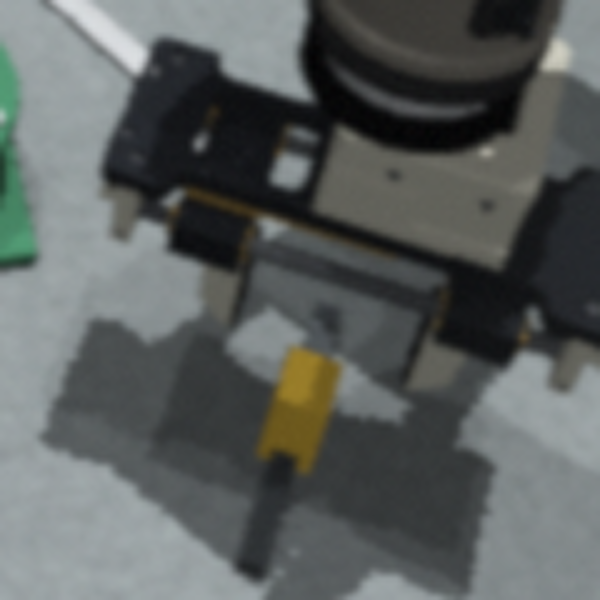

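>>> {"api": "drive_tool", "payload": {"deltas": [{"hand":-0.5,"tx":-0.01,"ty":0.035,"tz":0.2,"wx":0,"wy":0,"wz":-0.02},{"hand":-0.5,"tx":0,"ty":0,"tz":0.3,"wx":0,"wy":0,"wz":0},{"hand":-0.5,"tx":0,"ty":0,"tz":0.3,"wx":0,"wy":0,"wz":0},{"hand":-0.5,"tx":0,"ty":0,"tz":0.3,"wx":0,"wy":0,"wz":0},{"hand":-0.5,"tx":0,"ty":0,"tz":0.2,"wx":0,"wy":0,"wz":0},{"hand":-0.5,"tx":0,"ty":0,"tz":0.07,"wx":0,"wy":0,"wz":0},{"hand":-0.5,"tx":0,"ty":0,"tz":0,"wx":0,"wy":0,"wz":0},{"hand":-0.5,"tx":0,"ty":0,"tz":0,"wx":0,"wy":0,"wz":0},{"hand":-0.5,"tx":0,"ty":0,"tz":0,"wx":0,"wy":0,"wz":0}]}}

```text
time: 21.58
tool_pos: [459.0, 214.8, 7.5]
tcp_rot: [-3.14, -0.0, -0.925]
contact_force: [-0.2, -0.2, 0.5]
grip_width: 68.7
```

```bash
python3 -c "
from h import *
to(459,214.9,8,.647-np.pi/2)
im=capture('scene')[:,:,::-1].copy();cv2.imwrite('pics/s14.png',crop(im,280,190,400,310,5))
"
```

```text
t 21.58 pos [458.95 214.77   7.49] rot [-3.1404e+00 -4.0000e-04 -9.2450e-01] F [-0.2 -0.2  0.5] w 68.65
shift units [-0.002 -0.003 -0.013] (max 0.01) turn units [-0.014 -0.004 -0.009]
```

View pics/s14.png

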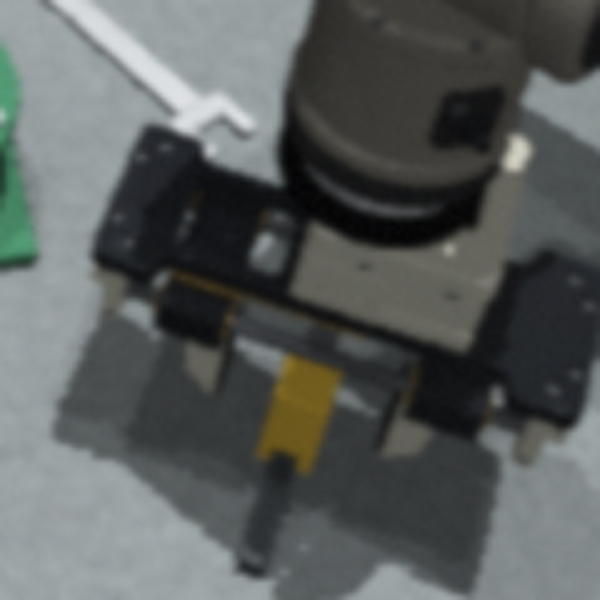

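>>> {"api": "drive_tool", "payload": {"deltas": [{"hand":0,"tx":0,"ty":0,"tz":0,"wx":0,"wy":0,"wz":0},{"hand":0.2,"tx":0,"ty":0,"tz":0,"wx":0,"wy":0,"wz":0},{"hand":0.4,"tx":0,"ty":0,"tz":0,"wx":0,"wy":0,"wz":0},{"hand":0.6,"tx":0,"ty":0,"tz":0,"wx":0,"wy":0,"wz":0},{"hand":0.9,"tx":0,"ty":0,"tz":0,"wx":0,"wy":0,"wz":0},{"hand":0.9,"tx":0,"ty":0,"tz":0,"wx":0,"wy":0,"wz":0},{"hand":0.9,"tx":0,"ty":0,"tz":0,"wx":0,"wy":0,"wz":0},{"hand":0.9,"tx":0,"ty":0,"tz":0,"wx":0,"wy":0,"wz":0},{"hand":0.9,"tx":0,"ty":0,"tz":0,"wx":0,"wy":0,"wz":0},{"hand":0.9,"tx":0,"ty":0,"tz":0,"wx":0,"wy":0,"wz":0}]}}

```text
time: 22.47
tool_pos: [458.5, 214.6, 6.9]
tcp_rot: [-3.142, 0.0, -0.925]
contact_force: [-0.3, -0.1, -0.3]
grip_width: 23.8
```

```bash
python3 -c "
from h import *
to(459,214.9,200,.647-np.pi/2)
"
```

```text
t 22.47 pos [458.49 214.62   6.9 ] rot [-3.1415e+00  1.0000e-04 -9.2460e-01] F [-0.3 -0.1 -0.3] w 23.76
shift units [ 2.000e-03 -1.500e-02 -4.827e+00] (max 4.83) turn units [-0.001  0.001 -0.009]
```

>>> {"api": "drive_tool", "payload": {"deltas": [{"hand":0.9,"tx":0,"ty":0,"tz":-0.2,"wx":0,"wy":0,"wz":0},{"hand":0.9,"tx":0,"ty":0,"tz":-0.5,"wx":0,"wy":0,"wz":0},{"hand":0.9,"tx":0,"ty":0,"tz":-0.8,"wx":0,"wy":0,"wz":0},{"hand":0.9,"tx":0,"ty":0,"tz":-0.8,"wx":0,"wy":0,"wz":0},{"hand":0.9,"tx":0,"ty":0,"tz":-0.8,"wx":0,"wy":0,"wz":0},{"hand":0.9,"tx":0,"ty":0,"tz":-0.8,"wx":0,"wy":0,"wz":0},{"hand":0.9,"tx":0,"ty":0,"tz":-0.7,"wx":0,"wy":0,"wz":0},{"hand":0.9,"tx":0,"ty":0,"tz":-0.4,"wx":0,"wy":0,"wz":0},{"hand":0.9,"tx":0,"ty":0,"tz":0,"wx":0,"wy":0,"wz":-0.5},{"hand":0.9,"tx":0,"ty":0,"tz":0,"wx":0,"wy":0,"wz":-1},{"hand":0.9,"tx":0,"ty":0,"tz":0,"wx":0,"wy":0,"wz":-1},{"hand":0.9,"tx":0,"ty":0,"tz":0,"wx":0,"wy":0,"wz":-1},{"hand":0.9,"tx":0,"ty":0,"tz":0,"wx":0,"wy":0,"wz":-1},{"hand":0.9,"tx":0,"ty":0,"tz":0,"wx":0,"wy":0,"wz":-1},{"hand":0.9,"tx":0,"ty":0,"tz":0,"wx":0,"wy":0,"wz":-0.37},{"hand":0.9,"tx":0,"ty":0,"tz":0,"wx":0,"wy":0,"wz":0}]}}

```text
time: 23.8
tool_pos: [458.0, 214.5, 207.1]
tcp_rot: [3.141, 0.0, -0.411]
contact_force: [-0.2, -0.1, -2.8]
grip_width: 24.0
```

```bash
python3 -c "
from h import *
to(543.6,1.8,200,-.412)
"
```

```text
t 23.8 pos [458.04 214.51 207.14] rot [ 3.1413e+00  4.0000e-04 -4.1120e-01] F [-0.2 -0.1 -2.8] w 23.95
shift units [4.086 4.02  0.178] (max 4.09) turn units [0.003 0.005 0.009]
```

>>> {"api": "drive_tool", "payload": {"deltas": [{"hand":0.9,"tx":0.3,"ty":0.3,"tz":0,"wx":0,"wy":0,"wz":0},{"hand":0.9,"tx":0.6,"ty":0.6,"tz":0,"wx":0,"wy":0,"wz":0},{"hand":0.9,"tx":0.7,"ty":0.7,"tz":0,"wx":0,"wy":0,"wz":0},{"hand":0.9,"tx":0.7,"ty":0.7,"tz":0,"wx":0,"wy":0,"wz":0},{"hand":0.9,"tx":0.7,"ty":0.7,"tz":0,"wx":0,"wy":0,"wz":0},{"hand":0.9,"tx":0.6,"ty":0.6,"tz":0,"wx":0,"wy":0,"wz":0},{"hand":0.9,"tx":0.4,"ty":0.36,"tz":0,"wx":0,"wy":0,"wz":0},{"hand":0.9,"tx":0.09,"ty":0.06,"tz":0,"wx":0,"wy":0,"wz":0},{"hand":0.9,"tx":0,"ty":0,"tz":0,"wx":0,"wy":0,"wz":0},{"hand":0.9,"tx":0,"ty":0,"tz":0,"wx":0,"wy":0,"wz":0},{"hand":0.9,"tx":0,"ty":0,"tz":0,"wx":0,"wy":0,"wz":0},{"hand":0.9,"tx":0,"ty":0,"tz":0,"wx":0,"wy":0,"wz":0}]}}

```text
time: 24.8
tool_pos: [543.5, 3.1, 207.1]
tcp_rot: [-3.141, 0.0, -0.411]
contact_force: [-0.2, 0.4, -1.7]
grip_width: 23.6
```

```bash
python3 -c "
from h import *
to(543.6,1.8,160,-.412)
im=capture('scene')[:,:,::-1].copy();cv2.imwrite('pics/s15.png',crop(im,190,100,320,230,5))
"
```

```text
t 24.8 pos [543.48   3.05 207.07] rot [-3.1413e+00  2.0000e-04 -4.1080e-01] F [-0.2  0.4 -1.7] w 23.61
shift units [0.016 0.028 1.177] (max 1.18) turn units [-0.003  0.002  0.013]
```

View pics/s15.png

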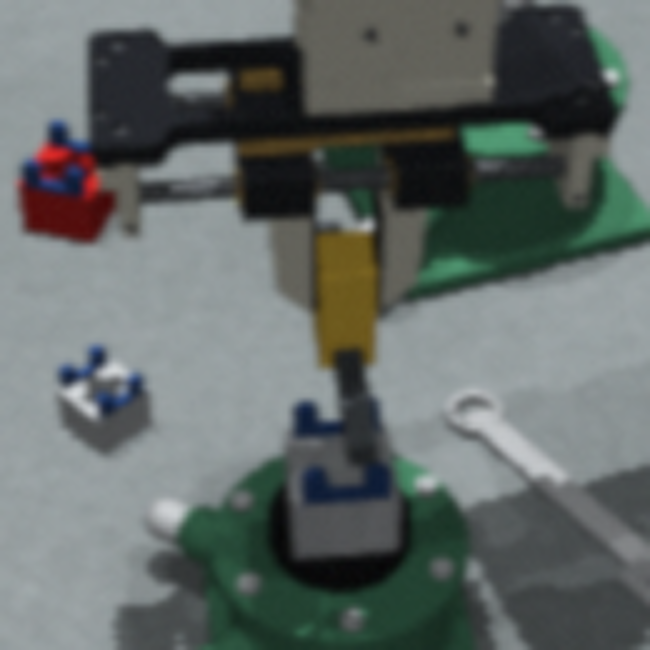

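Bar is in line over the fork (fork near crop (345,450)). Descend to just above the prongs.

>>> {"api": "drive_tool", "payload": {"deltas": [{"hand":0.9,"tx":0.016,"ty":0.028,"tz":0.15,"wx":0,"wy":0,"wz":0.01},{"hand":0.9,"tx":0,"ty":0,"tz":0.25,"wx":0,"wy":0,"wz":0},{"hand":0.9,"tx":0,"ty":0,"tz":0.25,"wx":0,"wy":0,"wz":0},{"hand":0.9,"tx":0,"ty":0,"tz":0.25,"wx":0,"wy":0,"wz":0},{"hand":0.9,"tx":0,"ty":0,"tz":0.2,"wx":0,"wy":0,"wz":0},{"hand":0.9,"tx":0,"ty":0,"tz":0.1,"wx":0,"wy":0,"wz":0},{"hand":0.9,"tx":0,"ty":0,"tz":0,"wx":0,"wy":0,"wz":0},{"hand":0.9,"tx":0,"ty":0,"tz":0,"wx":0,"wy":0,"wz":0},{"hand":0.9,"tx":0,"ty":0,"tz":0,"wx":0,"wy":0,"wz":0}]}}

```text
time: 25.6
tool_pos: [544.4, 0.4, 159.3]
tcp_rot: [-3.141, -0.001, -0.413]
contact_force: [-0.3, 0.7, -1.9]
grip_width: 23.7
```

```bash
python3 -c "
from h import *
to(543.6,1.8,137,-.412)
im=capture('scene')[:,:,::-1].copy();cv2.imwrite('pics/s16.png',crop(im,210,140,300,230,7))
"
```

```text
t 25.6 pos [5.4444e+02 3.5000e-01 1.5931e+02] rot [-3.1412e+00 -9.0000e-04 -4.1330e-01] F [-0.3  0.7 -1.9] w 23.69
shift units [-0.034 -0.024  0.558] (max 0.56) turn units [-0.004 -0.01  -0.015]
```

View pics/s16.png

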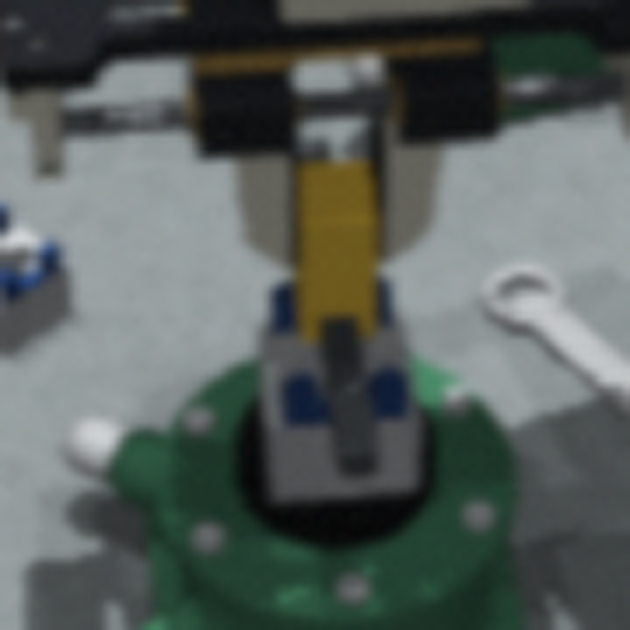

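>>> {"api": "drive_tool", "payload": {"deltas": [{"hand":0.9,"tx":-0.034,"ty":-0.024,"tz":0,"wx":0,"wy":0,"wz":0},{"hand":0.9,"tx":0,"ty":0,"tz":0,"wx":0,"wy":0,"wz":0},{"hand":0.9,"tx":0,"ty":0,"tz":0,"wx":0,"wy":0,"wz":0},{"hand":0.9,"tx":0,"ty":0,"tz":0,"wx":0,"wy":0,"wz":0}]}}

```text
time: 25.98
tool_pos: [543.3, 1.9, 159.1]
tcp_rot: [-3.141, -0.0, -0.413]
contact_force: [0.5, -0.9, -2.5]
grip_width: 23.9
```

```bash
python3 -c "
from h import *
to(543.6,1.8,137,-.412)
"
```

```text
t 25.98 pos [543.26   1.9  159.11] rot [-3.1414e+00 -3.0000e-04 -4.1320e-01] F [ 0.5 -0.9 -2.5] w 23.85
shift units [ 0.009 -0.001  0.553] (max 0.55) turn units [-0.002 -0.004 -0.013]
```

>>> {"api": "drive_tool", "payload": {"deltas": [{"hand":0.9,"tx":0.009,"ty":0,"tz":0.06,"wx":0,"wy":0,"wz":0},{"hand":0.9,"tx":0,"ty":0,"tz":0.07,"wx":0,"wy":0,"wz":0},{"hand":0.9,"tx":0,"ty":0,"tz":0.07,"wx":0,"wy":0,"wz":0},{"hand":0.9,"tx":0,"ty":0,"tz":0.07,"wx":0,"wy":0,"wz":0},{"hand":0.9,"tx":0,"ty":0,"tz":0.05,"wx":0,"wy":0,"wz":0},{"hand":0.9,"tx":0,"ty":0,"tz":0,"wx":0,"wy":0,"wz":0},{"hand":0.9,"tx":0,"ty":0,"tz":0,"wx":0,"wy":0,"wz":0}]}}

```text
time: 26.57
tool_pos: [543.5, 1.8, 145.9]
tcp_rot: [-3.142, 0.0, -0.413]
contact_force: [-0.2, -0.2, -2.0]
grip_width: 23.5
```

```bash
python3 -c "
from h import *
to(543.6,1.8,137,-.412)
"
```

```text
t 26.57 pos [543.46   1.76 145.91] rot [-3.1416e+00  4.0000e-04 -4.1320e-01] F [-0.2 -0.2 -2. ] w 23.54
shift units [ 0.003 -0.002  0.223] (max 0.22) turn units [-0.     0.005 -0.014]
```

Inside the slots with no side force. Continue to contact.

>>> {"api": "drive_tool", "payload": {"deltas": [{"hand":0.9,"tx":0,"ty":0,"tz":0.06,"wx":0,"wy":0,"wz":0},{"hand":0.9,"tx":0,"ty":0,"tz":0.06,"wx":0,"wy":0,"wz":0},{"hand":0.9,"tx":0,"ty":0,"tz":0.05,"wx":0,"wy":0,"wz":0},{"hand":0.9,"tx":0,"ty":0,"tz":0,"wx":0,"wy":0,"wz":0},{"hand":0.9,"tx":0,"ty":0,"tz":0,"wx":0,"wy":0,"wz":0}]}}

```text
time: 26.98
tool_pos: [543.4, 1.7, 139.1]
tcp_rot: [3.142, 0.0, -0.413]
contact_force: [-0.0, 0.6, -2.6]
grip_width: 23.4
```

>>> {"api": "drive_tool", "payload": {"deltas": [{"hand":0.9,"tx":0,"ty":0,"tz":0.03,"wx":0,"wy":0,"wz":0},{"hand":0.9,"tx":0,"ty":0,"tz":0,"wx":0,"wy":0,"wz":0},{"hand":0.9,"tx":0,"ty":0,"tz":0,"wx":0,"wy":0,"wz":0}]}}

```text
time: 27.23
tool_pos: [543.5, 1.7, 138.1]
tcp_rot: [-3.141, 0.0, -0.413]
contact_force: [-1.0, 0.3, -2.3]
grip_width: 23.4
```

>>> {"api": "drive_tool", "payload": {"deltas": [{"hand":0.9,"tx":0,"ty":0,"tz":0.02,"wx":0,"wy":0,"wz":0},{"hand":0.9,"tx":0,"ty":0,"tz":0.02,"wx":0,"wy":0,"wz":0},{"hand":0.9,"tx":0,"ty":0,"tz":0,"wx":0,"wy":0,"wz":0},{"hand":0.9,"tx":0,"ty":0,"tz":0,"wx":0,"wy":0,"wz":0}]}}

```text
time: 27.57
tool_pos: [543.6, 1.7, 136.9]
tcp_rot: [-3.141, -0.001, -0.413]
contact_force: [-0.8, 0.5, 1.3]
grip_width: 23.8
```

>>> {"api": "drive_tool", "payload": {"deltas": [{"hand":0.9,"tx":0,"ty":0,"tz":0.02,"wx":0,"wy":0,"wz":0},{"hand":0.9,"tx":0,"ty":0,"tz":0,"wx":0,"wy":0,"wz":0},{"hand":0.9,"tx":0,"ty":0,"tz":0,"wx":0,"wy":0,"wz":0}]}}

```text
time: 27.82
tool_pos: [543.7, 1.7, 136.8]
tcp_rot: [-3.141, -0.001, -0.413]
contact_force: [-3.1, 0.6, 7.2]
grip_width: 23.4
```

Seated. Release, rise straight up, look.

>>> {"api": "drive_tool", "payload": {"deltas": [{"hand":0.9,"tx":0,"ty":0,"tz":-0.015,"wx":0,"wy":0,"wz":0},{"hand":-0.5,"tx":0,"ty":0,"tz":0,"wx":0,"wy":0,"wz":0},{"hand":-0.5,"tx":0,"ty":0,"tz":0,"wx":0,"wy":0,"wz":0},{"hand":-0.5,"tx":0,"ty":0,"tz":0,"wx":0,"wy":0,"wz":0},{"hand":-0.5,"tx":0,"ty":0,"tz":0,"wx":0,"wy":0,"wz":0},{"hand":-0.5,"tx":0,"ty":0,"tz":0,"wx":0,"wy":0,"wz":0},{"hand":-0.5,"tx":0,"ty":0,"tz":-0.2,"wx":0,"wy":0,"wz":0},{"hand":-0.5,"tx":0,"ty":0,"tz":-0.5,"wx":0,"wy":0,"wz":0},{"hand":-0.5,"tx":0,"ty":0,"tz":-0.7,"wx":0,"wy":0,"wz":0},{"hand":-0.5,"tx":0,"ty":0,"tz":-0.7,"wx":0,"wy":0,"wz":0},{"hand":-0.5,"tx":0,"ty":0,"tz":-0.4,"wx":0,"wy":0,"wz":0},{"hand":-0.5,"tx":0,"ty":-0.5,"tz":0,"wx":0,"wy":0,"wz":0},{"hand":-0.5,"tx":0,"ty":-0.8,"tz":0,"wx":0,"wy":0,"wz":0},{"hand":-0.5,"tx":0,"ty":-0.8,"tz":0,"wx":0,"wy":0,"wz":0},{"hand":-0.5,"tx":0,"ty":-0.8,"tz":0,"wx":0,"wy":0,"wz":0},{"hand":-0.5,"tx":-0.4,"ty":-0.5,"tz":0,"wx":0,"wy":0,"wz":0},{"hand":-0.5,"tx":-0.5,"ty":0,"tz":0,"wx":0,"wy":0,"wz":0},{"hand":-0.5,"tx":-0.5,"ty":0,"tz":0,"wx":0,"wy":0,"wz":0},{"hand":-0.5,"tx":0,"ty":0,"tz":0,"wx":0,"wy":0,"wz":0},{"hand":-0.5,"tx":0,"ty":0,"tz":0,"wx":0,"wy":0,"wz":0}]}}

```text
time: 29.48
tool_pos: [546.6, 149.3, 237.3]
tcp_rot: [-3.141, -0.001, -0.412]
contact_force: [0.1, -0.0, 0.4]
grip_width: 68.7
```

```bash
python3 -c "
from h import *
to(543.6,1.8,137,-.412)
s=capture('scene')[:,:,::-1].copy();t=capture('top')[:,:,::-1].copy();cv2.imwrite('pics/sE.png',s);cv2.imwrite('pics/tE.png',t)
cv2.imwrite('pics/E.png',np.hstack([crop(s,215,150,295,240,5),crop(t,205,140,285,230,5)]))
"
```

```text
t 29.48 pos [546.65 149.26 237.26] rot [-3.141e+00 -1.100e-03 -4.119e-01] F [ 0.1 -0.   0.4] w 68.73
shift units [1.403 3.41  2.506] (max 3.41) turn units [-0.007 -0.013  0.001]
```

View pics/E.png

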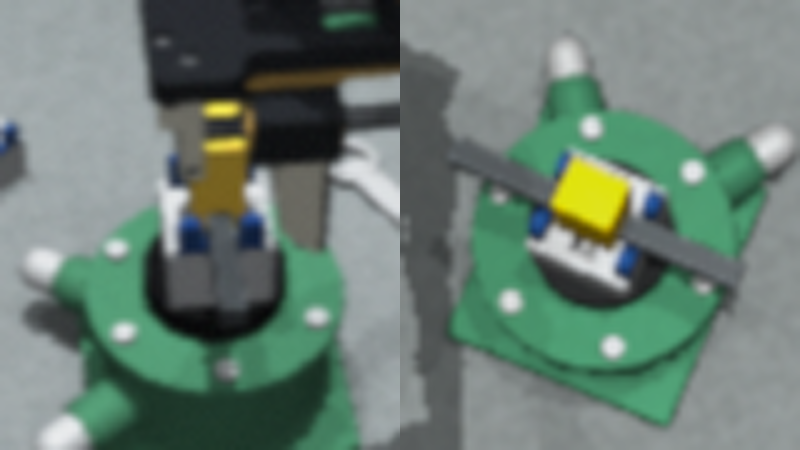

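```bash
python3 - <<'E'
from fit import *
t=cv2.imread('pics/tE.png');L=model_bar()
p,c=fit(L,[544,1.5,130,1.158],'top',(212,160,278,206),t);print(p.round(2),round(c,1))
a=cv2.imread('pics/top0.png').astype(int)
for n,(x0,y0,x1,y1) in dict(ring=(315,88,375,145),can=(125,85,162,130),spanner=(215,242,295,268)).items(): print(n,abs(a[y0:y1,x0:x1]-t[y0:y1,x0:x1]).mean().round(2))
cv2.imwrite('pics/tEs.png',t)
E
```

```text
[543.9    2.4  130.     1.14] 1093.3
ring 17.72
can 40.42
spanner 16.63
```

View pics/tE.png

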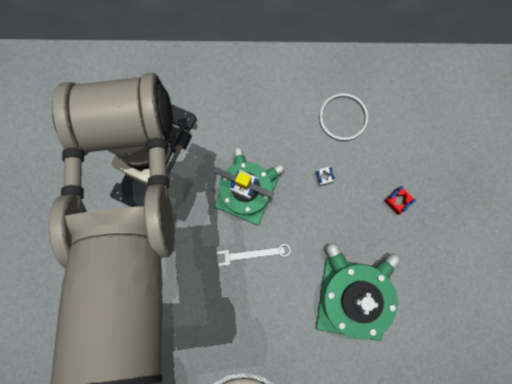

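View pics/sE.png

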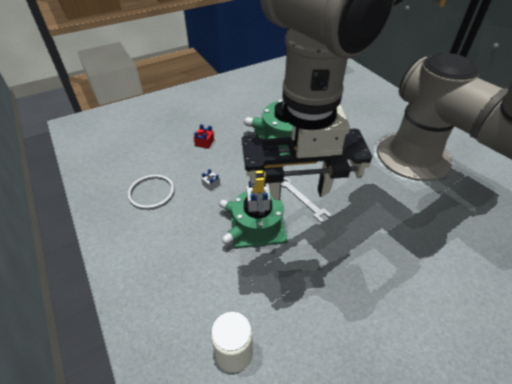

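```bash
python3 -c "
from plant import *
print(close_job())"
```

```text
the job is handed in; nothing more can be done
None
```

The job is handed in at about 29.6 s of the 67 s allowed. The larger steel socket is fully home on the smaller pump's shaft, and the bar lies in both fork slots, released. No verdict was reported.

**Socket:**
- It slid down over the teeth with no resistance. Contact came at the height I had predicted for the seat, with a press of about 17 N.
- Its position is about (543.6, 1.8) mm. The two cameras put the shaft at about (544.0, 1.5) mm and (544.4, 0.8) mm.

**Bar:**
- It entered the slots without side force and touched down at the height predicted for the slot floors, with a press of about 7 N.
- The final picture shows it level to the eye, handle up and centred. A fit to the top picture gave (543.9, 2.4) mm and a yaw of 1.14 rad, against 1.158 rad for the socket.

**Bystanders:** the ring, can and spanner look unmoved in the last scene picture, and the gripper was clear of everything.

**Checks that failed or disagreed:**
- **Finger height:** the fingertips stood about 29 mm higher than the reported tool position and tip length imply. My first two closings on the socket were therefore too high: one pinched only the ears, the other closed above the body. I took the heights from the pictures and from contact instead.
- **Early shaft fits:** one early fit of the shaft in the scene camera was off by several mm, until I modelled the collar's side as well.
- **Final pixel checks:** the last bar fit had a high residual because its model leaves out the fork and pump around the bar. The numeric before/after comparison of the bystanders was spoiled by shadows and by the arm hiding the can, so I judged those by eye.

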